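# Pack the paint pots into the case

## Robot

A 6-joint arm with a two-finger parallel gripper is mounted at the origin on the work surface. World frame = base frame: x ahead of the robot, y to its left, z up, the work surface at z = 0. Lengths are in m, angles in degrees, forces in N, time in s.
With the tool pointing down it reaches from about 0.425 to 1.125 m from the base axis. Payload 14.9 kg.
Tool frame: the origin (TCP) lies midway between the tips of the shut fingers; the grasp point (between the pads) lies 19 mm behind it; z points along the fingers, y is the line along which they close (so a half turn about z gives the same grasp; the last joint's range is limited). The gripper opens to 91 mm and grips with 3 to 60 N. Pads are 32 mm wide; open, the fingers measure 118 mm over their backs; the gripper's body (76 mm by 178 mm) begins 60 mm behind the grasp point.
Start: joints at [62.951, 21.709, 99.362, -0, 58.929, -1.908], TCP at [0.297, 0.634, 0.214] pointing down, gripper open.
Joint ranges: [-158.91, 158.91], [-42.39, 125.64], [0.06, 152.35], [-60.88, 240.88], [17.5, 164.5], [-176.32, 176.32]. Speed limits (degrees/s): [108.29, 108.29, 136.94, 180, 180, 180].

## Interface

Orientations are given as [roll, pitch, yaw] about the fixed x, y, z axes, in that order (R = Rz(yaw) Ry(pitch) Rx(roll)).
In Python, from station import status, cams, order, nets gives the robot as it stands.
- The arm moves only by the tool apply_moves, never from a script. Its arguments are lists of equal length, an entry for each row: "grip": the opening, from -1 (shut) to 1 (fully open); "linear": the shift along the tool's x, y, z in units of 50 mm (1.0 is 50 mm), a list of three; "dr": the turn, a rotation vector about the tool's x, y, z in rad, a list of three. A call has 1 to 8 rows; each row shifts and turns the commanded pose from where the row before left it, along the tool's axes as they then stand; what a row does not reach is not made up. A row lasts 1/8 s, in which the tool goes at most 62.5 mm and 10.7 degrees, less where a joint would pass 70% of its speed; a pose out of reach is approached as far as the arm can. A call is refused whole if a number of a shift passes 1 or a number of a turn 0.188, either way. A call with a gripper value outside its range is refused whole. The fingers move at their own pace and stop on an object; "force" is the grip in N (left out, the last holds). Time passes only in rows, so rows that do not move let the fingers close. It gives the time, the measured TCP pose, the force, the opening and the grip force at its end, in the units of the state.
- status.sense(): the state, without advancing time (a new reading comes with each control period).
- cams.get_image(name): name is "side" or "top" or "wrist"; returns the picture (420x560x3 uint8, red, green, blue); there is no depth.
- cams.camera_params(name): a dict with "vfov" (degrees; the focal length in pixels is half the picture's height over the tangent of half this angle, whatever the lens; pixels are square), "cx", "cy" (the principal point, pixels), "distortion" ([k1, k2, p1, p2, k3] as OpenCV has them; the pictures are not rectified), "rvec" (rotation vector, rad) and "tvec" (3), from world to camera coordinates, as OpenCV has them. Camera axes: x right, y down, z forward; pixel columns grow to the right and rows downward; lengths in m; the calibration is good to about 2 mm. A picture is of the moment at which its call begins: read the wrist's pose just before it. camera_params takes no time and is no camera call; for the wrist camera it gives the pose at the moment of the call.
- order.close_job(): hands the job in; it is judged then, once.
Trained networks look in the newest picture that a camera, given by its name, has taken for a name from the list of things; names that differ only in an ending like _2 or _b are one class to them, and where a whole thing is asked for, a point or a joint stands for the part that bears it (a point fixed in the world has none). Each returns a list of dicts, best first, with "score" (0 to 1); they miss things now and then, are a little off and sometimes report something else, mostly with a low value. They report only what shows in the picture. A call takes as long as a camera call. They do not tell look-alikes from the thing itself.
- nets.boxes_of(name, camera): "position" ([row, column] in pixels, amid what is visible of it).
The state is a dict: "clock": time; "joint_positions": joint angles; "qd": joint speeds; "effort": joint torques, N m; "ee_pos": TCP position; "orientation": TCP orientation; "contact_force": force on the tool from outside, world axes, zero at the start; "ft_torque": the same for the moment, N m; "opening": finger opening in m; "grip_force": force on a finger pad.
Only numpy, scipy, OpenCV 4.12 (cv2) and the standard library are available. Lean on these libraries where they do the work, as an engineer would, in place of code of your own. Each camera call takes 0.05 s, during which the arm holds its last target. There are 200 camera calls.

## Task

Pack up the paints: pry the closed lid of the wooden paint case up with the blade of the palette knife, not with your fingers, and swing it wide open. Stand every loose paint pot upright in an empty pocket of the case, one to a pocket and fully down, leaving the pot that is already in the case where it is. Then shut the lid fully and leave the palette knife lying on the cork mat, without knocking over or pushing away the white bottle and clear tub beyond.

Things in the scene. Friction and masses are not known exactly. Their poses are not given: they have to be found in the camera images.
- case: Fixed wooden paint case: block 190 (x) by 130 (y) by 40 mm high, opening side to its +y, lid hinged along the back top edge (y -65, z 40 mm). Six square pockets, 42 mm wide, 30 deep; packed pots stand 26 mm out of its top. A ledge on the front face, 120 mm wide, sticks out to y 81 mm, its top at z 32: an 8 mm slot, open in front, is left below the lid's lip. Origin: centre of underside.
- pocket0 (a point): Centre of the floor of case pocket 0 (back row, case x = -56 mm), where a seated pot's origin stands.
- pocket1 (a point): Centre of the floor of case pocket 1 (back row, case x = 0 mm), where a seated pot's origin stands.
- pocket2 (a point): Centre of the floor of case pocket 2 (back row, case x = 56 mm), where a seated pot's origin stands.
- pocket3 (a point): Centre of the floor of case pocket 3 (front row, case x = -56 mm), where a seated pot's origin stands.
- pocket4 (a point): Centre of the floor of case pocket 4 (front row, case x = 0 mm), where a seated pot's origin stands.
- pocket5 (a point): Centre of the floor of case pocket 5 (front row, case x = 56 mm), where a seated pot's origin stands.
- lid (a joint): Lid angle, rad: 0 shut, grows as the front rises, stop at 1.75. Wooden shell 190 by 130 mm, 39 high outside, 34 deep inside, walls 5, open below, 150 g; stiff hinge (0.14 N m friction) holds it where left. Shut, its rim is 40 and its top 79 mm above the case's underside. Front lip, 120 mm wide, 6 thick, in the rim's plane, reaches from 130 to 144 mm from the hinge line.
- knife: Palette knife, 80 g: dark wooden handle 110 by 18 by 18 mm, steel blade 75 mm long, 24 mm wide, 2 mm thick, in line with the handle at its mid-height (9 mm above the underside). Origin at the centre of the handle's underside; +x runs to the blade, z up when lying flat.
- knife_tip (a point): Middle of the blade's end, 130 mm from the knife's origin along its x, 9 mm up.
- mat: Cork mat, fixed, 150 (x) by 250 (y) by 4 mm, where the knife lies; origin at the centre of its underside.
- pot1: Squat white plastic paint pot, 60 g: body 36 mm diameter and 38 mm high, above it a grey cap 26 mm diameter and 18 mm high (56 mm in all). Origin at the centre of its underside, z up. One of the loose pots to pack; None if absent.
- pot2: Squat white plastic paint pot, 60 g: body 36 mm diameter and 38 mm high, above it a grey cap 26 mm diameter and 18 mm high (56 mm in all). Origin at the centre of its underside, z up. One of the loose pots to pack; None if absent.
- pot3: Squat white plastic paint pot, 60 g: body 36 mm diameter and 38 mm high, above it a grey cap 26 mm diameter and 18 mm high (56 mm in all). Origin at the centre of its underside, z up. One of the loose pots to pack; None if absent.
- pot4: Squat white plastic paint pot, 60 g: body 36 mm diameter and 38 mm high, above it a grey cap 26 mm diameter and 18 mm high (56 mm in all). Origin at the centre of its underside, z up. One of the loose pots to pack; None if absent.
- pot5: Squat white plastic paint pot, 60 g: body 36 mm diameter and 38 mm high, above it a grey cap 26 mm diameter and 18 mm high (56 mm in all). Origin at the centre of its underside, z up. One of the loose pots to pack; None if absent.
- kept0: Squat white plastic paint pot, 60 g: body 36 mm diameter and 38 mm high, above it a grey cap 26 mm diameter and 18 mm high (56 mm in all). Origin at the centre of its underside, z up. Stands in pocket 0 from the start and stays there; None if absent.
- kept1: Squat white plastic paint pot, 60 g: body 36 mm diameter and 38 mm high, above it a grey cap 26 mm diameter and 18 mm high (56 mm in all). Origin at the centre of its underside, z up. Stands in pocket 1 from the start and stays there; None if absent.
- kept2: Squat white plastic paint pot, 60 g: body 36 mm diameter and 38 mm high, above it a grey cap 26 mm diameter and 18 mm high (56 mm in all). Origin at the centre of its underside, z up. Stands in pocket 2 from the start and stays there; None if absent.
- kept3: Squat white plastic paint pot, 60 g: body 36 mm diameter and 38 mm high, above it a grey cap 26 mm diameter and 18 mm high (56 mm in all). Origin at the centre of its underside, z up. Stands in pocket 3 from the start and stays there; None if absent.
- kept4: Squat white plastic paint pot, 60 g: body 36 mm diameter and 38 mm high, above it a grey cap 26 mm diameter and 18 mm high (56 mm in all). Origin at the centre of its underside, z up. Stands in pocket 4 from the start and stays there; None if absent.
- kept5: Squat white plastic paint pot, 60 g: body 36 mm diameter and 38 mm high, above it a grey cap 26 mm diameter and 18 mm high (56 mm in all). Origin at the centre of its underside, z up. Stands in pocket 5 from the start and stays there; None if absent.
- thinner: Bystander: white bottle 56 mm diameter, 90 mm high. Origin at the centre of its underside, z up.
- tub: Bystander: clear open tub 84 mm diameter, 60 mm high. Origin at the centre of its underside, z up.
There are look-alikes about, which are no part of the job. What is shaped like the pot1 but black is not meant.

How it is judged:
By the outcome, as a careful person would: the job done as asked, in the order asked, and still so for the second after the job is handed in, with the robot touching nothing.
Of pot1, pot2, pot3, pot4, pot5 only 3 to 5 are there at a start; the rules pass over those that are not, and their reading is None.
Of kept0, kept1, kept2, kept3, kept4, kept5 only 1 to 1 are there at a start; the rules pass over those that are not, and their reading is None.
At some moment in a run one of pot1, pot2, pot3, pot4, pot5, knife may be knocked a few centimetres aside while the robot is not near it.
It also fails if it takes over 210 s, if anything falls off the work surface, if the arm or the gripper's body presses on something with over 40 N, if the wrist force passes 120 N, or if a joint passes its speed limit or range.

## Working session

There is one attempt and no reset: what is moved stays moved. The work goes in short steps, Python scripts to look and compute and a tool call to move; the robot and the scene stay as the last step left them, time stands still between calls to the robot, and variables do not carry over. Pictures are saved under pics/ and viewed, at most 14 in all, crops included, and the job is handed in when it is done.

Besides the shell and the picture viewer there is one more tool, called after ">>>" as name(argument=value, ...) on one line, values as JSON. apply_moves: Moves the arm, as the interface text tells. Its arguments: {"type":"object","properties":{"grip":{"type":"array","items":{"type":"number"}},"linear":{"type":"array","items":{"type":"array","items":{"type":"number"}}},"dr":{"type":"array","items":{"type":"array","items":{"type":"number"}}},"force":{"type":"number"}},"required":["grip","linear","dr"]}

```bash
ls; mkdir -p pics; python3 - <<'E'
from station import status,cams,nets
import cv2
s=status.sense();print(s)
for c in("top","side"):
    im=cams.get_image(c);cv2.imwrite(f"pics/{c}0.png",im[:,:,::-1])
    print(c,cams.camera_params(c))
    for n in("case","lid","knife","knife_tip","mat","pot1","thinner","tub"):
        print(n,[(round(d["score"],2),[round(float(v)) for v in d["position"]]) for d in nets.boxes_of(n,c)])
E
```

```text
pics
{'clock': 0.0, 'joint_positions': array([ 6.29504075e+01,  2.17376586e+01,  9.93953875e+01,  8.41351674e-04,
        5.89292055e+01, -1.90990031e+00]), 'qd': array([-0.01856929, -0.04177713, -0.14900005, -0.08573081,  0.14661353,
        0.07482719]), 'effort': array([ 1.35111313e-03, -7.63705444e+01, -4.34372842e+01,  6.51288894e-02,
        4.23441315e-02, -7.10879999e-05]), 'ee_pos': array([0.29722207, 0.63332815, 0.21330062]), 'orientation': array([-1.79937807e+02, -2.79448479e-03,  1.54859872e+02]), 'contact_force': array([ 0.23965512, -0.21109221,  0.06579485]), 'ft_torque': array([-0.0249803 , -0.03866827, -0.04776247]), 'grip_force': 0.0, 'opening': 0.09097641849202086}
top {'vfov': 56.962027493236356, 'cx': 280.0558615149257, 'cy': 207.12991883383202, 'distortion': array([0.0276268, 0.       , 0.       , 0.       , 0.       ]), 'rvec': array([ 2.14021048, -2.15118231,  0.17769706]), 'tvec': array([0.07651802, 0.58834291, 0.79116397])}
case [(0.97, [219, 401]), (0.62, [256, 148]), (0.18, [132, 356])]
lid [(0.74, [219, 404])]
knife [(0.66, [231, 280])]
knife_tip [(0.78, [
[... 253 characters left out ...]
87, [141, 285]), (0.54, [219, 403])]
tub [(0.69, [127, 357]), (0.51, [232, 282])]
side {'vfov': 45.92340846825383, 'cx': 272.84361015469165, 'cy': 218.77376833390986, 'distortion': array([-0.08413754,  0.        ,  0.        ,  0.        ,  0.        ]), 'rvec': array([ 2.17225502, -0.11378301,  0.05260184]), 'tvec': array([-0.57823399,  0.12424216,  1.04275979])}
case [(0.96, [314, 276])]
lid [(0.85, [305, 273])]
knife [(0.83, [238, 252]), (0.42, [186, 236])]
knife_tip [(0.82, [233, 250])]
mat [(0.64, [240, 260]), (0.32, [186, 236])]
pot1 [(0.79, [162, 238]), (0.56, [183, 269]), (0.55, [190, 205]), (0.53, [185, 237])]
thinner [(0.91, [227, 340])]
tub [(0.78, [272, 366]), (0.63, [312, 276])]
```

View pics/top0.png

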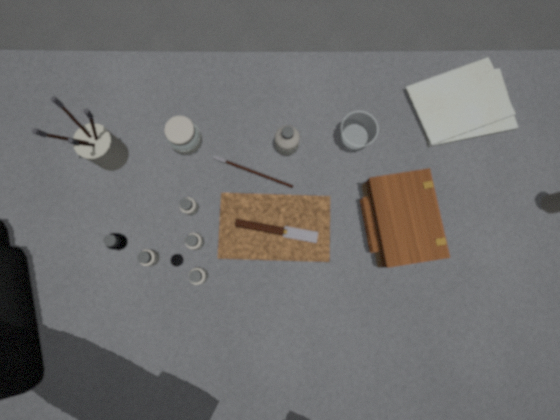

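View pics/side0.png

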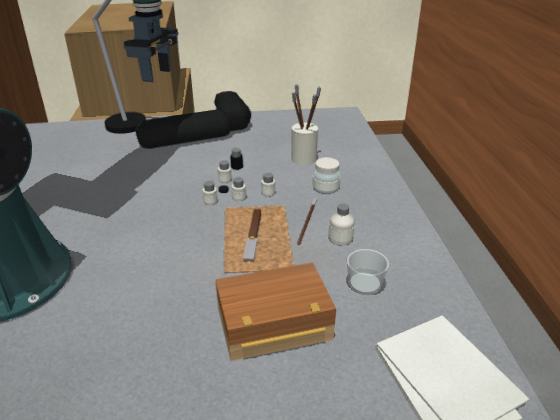

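The top view shows four white pots at (row, col) (203,188), (241,193), (258,147) and (276,197). A black look-alike is at (241,115), the knife is on the mat around (231,280), and the case at (219,404) has its ledge facing left. The side view agrees.

```bash
cat > h.py <<'E'
import numpy as np,cv2
from scipy.spatial.transform import Rotation as Ro
from scipy.optimize import least_squares
from station import status,cams,nets
def par(c):
    p=cams.camera_params(c);f=210/np.tan(np.radians(p["vfov"])/2)
    return np.array([[f,0,p["cx"]],[0,f,p["cy"]],[0,0,1.]]),np.array(p["distortion"]),np.array(p["rvec"]),np.array(p["tvec"])
def ray(P,rc):
    K,d,r,t=P;u=cv2.undistortPoints(np.array([[[rc[1],rc[0]]]],float),K,d)[0,0]
    R=cv2.Rodrigues(r)[0];return -R.T@t,R.T@np.array([u[0],u[1],1])
def onz(P,rc,z):
    o,v=ray(P,rc);return o+v*(z-o[2])/v[2]
def proj(P,X):
    K,d,r,t=P;return cv2.projectPoints(np.atleast_2d(np.array(X,float)),r,t,K,d)[0][:,0,::-1]
def tri(obs):
    A=0;b=0
    for P,rc in obs:
        o,v=ray(P,rc);v=v/np.linalg.norm(v);M=np.eye(3)-np.outer(v,v);A=A+M;b=b+M@o
    return np.linalg.solve(A,b)
def T(p,yaw,X):
    c,s=np.cos(yaw),np.sin(yaw);X=np.atleast_2d(X);return np.c_[p[0]+c*X[:,0]-s*X[:,1],p[1]+s*X[:,0]+c*X[:,1],X[:,2]]
E
python3 - <<'E'
from h import *
t=par("top");s=par("side")
for n,a,b in(("potA",(203,188),(185,268)),("potB",(241,193),(188,238)),("potC",(258,147),(172,224)),("potD",(276,197),(193,209)),("thin",(139,286),(225,341)),("tub",(130,358),(272,367))):
    print(n,tri([(t,a),(s,b)]).round(3),onz(t,a,.04).round(3),onz(s,b,.03).round(3))
print("lidtop top",[onz(t,(r,c),.079).round(3) for c,r in((370,178),(431,170),(448,258),(385,267))])
print("lidtop side",[onz(s,(r,c),.079).round(3) for c,r in((217,284),(322,267),(334,304),(226,322))])
print("knife",[onz(t,(r,c),.013).round(3) for c,r in((237,225),(284,231),(317,236))])
print("mat",[onz(t,(r,c),.004).round(3) for c,r in((221,193),(331,195),(331,262),(219,261))])
print("black",onz(t,(241,115),.04),onz(t,(260,177),.0))
a=cv2.imread("pics/top0.png")[155:280,210:460];b=cv2.imread("pics/side0.png")[200:360,200:350]
cv2.imwrite("pics/ct.png",cv2.resize(a,(800,400),interpolation=cv2.INTER_CUBIC)*1)
cv2.imwrite("pics/cs.png",cv2.resize(b,(563,600),interpolation=cv2.INTER_CUBIC))
E
```

```text
potA [0.599 0.276 0.025] [0.599 0.273 0.04 ] [0.596 0.267 0.03 ]
potB [0.518 0.262 0.029] [0.517 0.26  0.04 ] [0.517 0.26  0.03 ]
potC [0.483 0.361 0.024] [0.482 0.356 0.04 ] [0.483 0.349 0.03 ]
potD [0.443 0.252 0.025] [0.443 0.249 0.04 ] [0.443 0.244 0.03 ]
thin [0.744 0.059 0.037] [0.744 0.059 0.04 ] [0.747 0.069 0.03 ]
tub [ 0.764 -0.104  0.034] [ 0.764 -0.102  0.04 ] [ 0.764 -0.1    0.03 ]
lidtop top [array([ 0.645, -0.115,  0.079]), array([ 0.661, -0.244,  0.079]), array([ 0.478, -0.266,  0.079]), array([ 0.46 , -0.138,  0.079])]
lidtop side [array([ 0.463, -0.158,  0.079]), array([ 0.663, -0.131,  0.079]), array([ 0.665, -0.232,  0.079]), array([ 0.477, -0.254,  0.079])]
knife [array([0.554, 0.169, 0.013]), array([0.54 , 0.065, 0.013]), array([ 0.529, -0.009,  0.013])]
mat [array([0.628, 0.207, 0.004]), array([ 0.623, -0.043,  0.004]), array([ 0.471, -0.039,  0.004]), array([0.475, 0.209, 0.004])]
black [0.5182083  0.42467032 0.04      ] [0.47796746 0.30252982 0.        ]
```

View pics/ct.png

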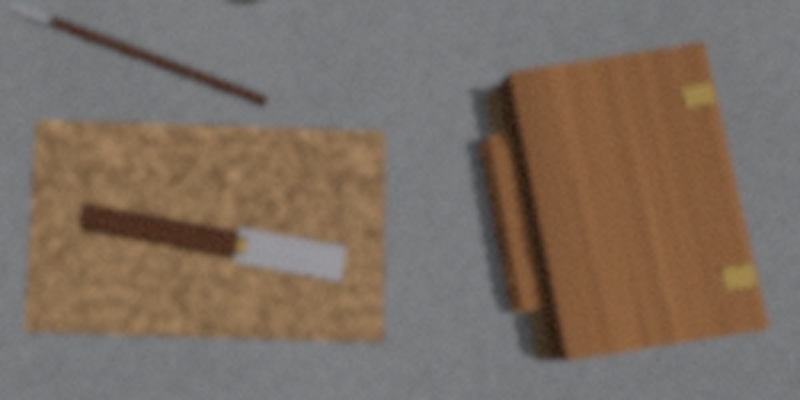

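The crop confirms the case sits near (0.561, -0.191) with yaw about 7°. The knife handle centre is near (0.546, 0.115), with the blade pointing at about -98°. I'll move above the knife.

```bash
cat >> h.py <<'E'
def plan(p,rpy):
    s=status.sense();R0=Ro.from_euler("xyz",s["orientation"],degrees=True);R1=Ro.from_euler("xyz",rpy,degrees=True)
    print("clk",round(s["clock"],2),"at",np.round(s["ee_pos"],4),np.round(s["orientation"],1),"F",np.round(s["contact_force"],1),"open",round(s["opening"],4),"grip",round(s["grip_force"],1))
    print("turn",(R0.inv()*R1).as_rotvec().round(3)," then lin",(R1.inv().apply(np.array(p)-s["ee_pos"])/.05).round(3)," lin before turn",(R0.inv().apply(np.array(p)-s["ee_pos"])/.05).round(3))
E
python3 - <<'E'
from h import *
plan((.52,.12,.25),(180,0,82))
E
```

```text
clk 0.9 at [0.2974 0.6337 0.214 ] [180.   -0.  154.9] F [-0.5  0.1 -0. ] open 0.0912 grip 0.0
turn [ 0.    -0.     1.272]  then lin [-9.555  5.839 -0.72 ]  lin before turn [-8.395 -7.41  -0.721]
```

>>> apply_moves(grip=[1, 1, 1, 1, 1, 1, 1, 1], linear=[[0, 0, 0], [0, 0, 0], [0, 0, 0], [0, 0, 0], [0, 0, 0], [0, 0, 0], [0, 0, 0], [0, 0, 0]], dr=[[0, 0, 0.159], [0, 0, 0.159], [0, 0, 0.159], [0, 0, 0.159], [0, 0, 0.159], [0, 0, 0.159], [0, 0, 0.159], [0, 0, 0.159]])

```text
clock: 1.9
ee_pos: [0.2974, 0.6337, 0.2139]
orientation: [180.0, -0.0, 81.7]
contact_force: [-0.0, 0.8, 0.3]
opening: 0.0918
grip_force: 0.0
```

>>> apply_moves(grip=[1, 1, 1, 1, 1, 1, 1, 1], linear=[[-0.8, 0.49, -0.06], [-0.8, 0.49, -0.06], [-0.8, 0.49, -0.06], [-0.8, 0.49, -0.06], [-0.8, 0.49, -0.06], [-0.8, 0.49, -0.06], [-0.8, 0.49, -0.06], [-0.8, 0.49, -0.06]], dr=[[0, 0, 0], [0, 0, 0], [0, 0, 0], [0, 0, 0], [0, 0, 0], [0, 0, 0], [0, 0, 0], [0, 0, 0]])

```text
clock: 2.9
ee_pos: [0.4473, 0.2881, 0.2383]
orientation: [180.0, -0.0, 82.0]
contact_force: [1.9, 0.2, -0.6]
opening: 0.091
grip_force: 0.0
```

>>> apply_moves(grip=[1, 1, 1, 1, 1, 1], linear=[[-0.8, 0.49, -0.06], [-0.8, 0.49, -0.06], [-0.8, 0.49, -0.06], [-0.8, 0.49, -0.06], [0, 0, 0], [0, 0, 0]], dr=[[0, 0, 0], [0, 0, 0], [0, 0, 0], [0, 0, 0], [0, 0, 0], [0, 0, 0]])

```text
clock: 3.65
ee_pos: [0.5214, 0.1175, 0.2499]
orientation: [-180.0, -0.0, 81.9]
contact_force: [-0.6, -0.1, -0.2]
opening: 0.0911
grip_force: 0.0
```

```bash
python3 - <<'E'
from h import *
im=cams.get_image("wrist");P=par("wrist");cv2.imwrite("pics/w1.png",im[:,:,::-1])
plan((.546,.115,.05),(180,0,82))
for n in("knife","knife_tip","lid"):print(n,[(round(d["score"],2),np.round(d["position"]),onz(P,d["position"],.013).round(3)) for d in nets.boxes_of(n,"wrist")])
R=cv2.Rodrigues(P[2])[0];print("cam",-R.T@P[3],R[2])
E
```

```text
clk 3.7 at [0.5212 0.1179 0.2498] [-180.   -0.   82.] F [-0.1 -0.3 -0.7] open 0.091 grip 0.0
turn [-0. -0. -0.]  then lin [0.011 0.5   3.996]  lin before turn [0.011 0.501 3.996]
knife [(0.58, array([205., 303.]), array([0.542, 0.082, 0.013])), (0.22, array([ 45., 259.]), array([0.517, 0.266, 0.013]))]
knife_tip [(0.59, array([202., 304.]), array([0.543, 0.086, 0.013]))]
lid [(0.72, array([356., 366.]), array([ 0.602, -0.144,  0.013])), (0.66, array([353., 350.]), array([ 0.581, -0.138,  0.013]))]
cam [0.53239862 0.19648721 0.42114613] [-0.03986825 -0.27671637 -0.96012425]
```

View pics/w1.png

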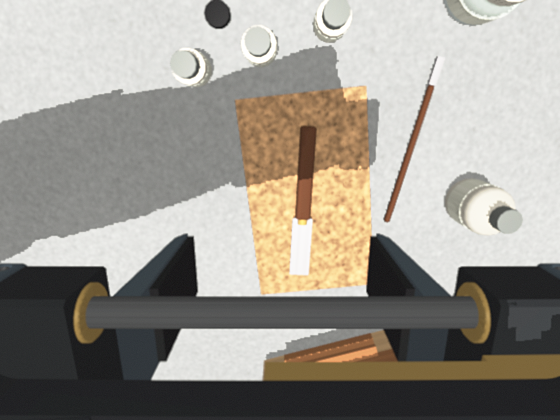

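The wrist view shows the handle from (126,308) to (219,303) and the blade end at (275,299), both on the mat. The case front edge is near (345,340).

```bash
python3 - <<'E'
from h import *
P=par("wrist");t=par("top")
a=onz(P,(127,308),.022);b=onz(P,(219,303.5),.022);c=onz(P,(274,299.5),.014)
print(a,b,c,np.linalg.norm(a-b),np.linalg.norm(c[:2]-a[:2]))
d=(c-a)[:2];y=np.degrees(np.arctan2(d[1],d[0]));print("yaw",y)
o=(a+(c-a)/np.linalg.norm(d)*.055);print("origin",o)
w=tri([(P,(219,303.5)),(t,(155+243/3.2,210+239/3.2))]);print("junction tri",w)
plan((o[0],o[1],.05),(180,0,y+180))
# lid fit from top view
q=np.array([(177.5,369.4),(168.4,429.7),(257.2,449.7),(266.9,385.9)])
X=np.array([(95,65,79),(95,-65,79),(-95,-65,79),(-95,65,79)])/1000
r=least_squares(lambda v:(proj(t,T(v,v[2],X))-q).ravel(),(.56,-.19,.12));print("case",r.x[:2],np.degrees(r.x[2]),r.fun.round(1))
s=par("side");qs=np.array([(267,322),(304,334),(322,226),(284,217)])
r=least_squares(lambda v:(proj(s,T(v,v[2],X))-qs).ravel(),(.56,-.19,.12));print("case side",r.x[:2],np.degrees(r.x[2]),r.fun.round(1))
E
```

```text
[0.55839798 0.17366953 0.022     ] [0.54035623 0.06790693 0.022     ] [ 0.52646753 -0.00725682  0.014     ] 0.10729041300648037 0.1837223444706399
yaw -100.00867630324697
origin [0.54883913 0.11950656 0.01960508]
junction tri [0.54067785 0.06303553 0.00692481]
clk 3.85 at [0.5212 0.1182 0.2499] [-180.    0.   82.] F [0.3 0.  0.7] open 0.0915 grip 0.0
turn [-0.     0.     0.036]  then lin [0.122 0.54  3.997]  lin before turn [0.103 0.545 3.997]
case [ 0.56245302 -0.19122499] 8.265973781983684 [-0.7 -0.4 -0.6  0.1  0.7 -0.2  0.5  0.5]
case side [ 0.56618274 -0.19085334] 5.4428720144404314 [-4.3 -5.4  6.   2.7  4.4  0.9 -8.2  1.4]
```

>>> apply_moves(grip=[0, 0, 0, 0, 0, 0, 0, 0], linear=[[0.11, 0.54, 0], [0, 0, 0.8], [0, 0, 0.8], [0, 0, 0.8], [0, 0, 0.8], [0, 0, 0.8], [0, 0, 0.7], [0, 0, 0]], dr=[[0, 0, 0.036], [0, 0, 0], [0, 0, 0], [0, 0, 0], [0, 0, 0], [0, 0, 0], [0, 0, 0], [0, 0, 0]])

```text
clock: 4.85
ee_pos: [0.5472, 0.1193, 0.013]
orientation: [-179.8, 0.1, 80.0]
contact_force: [0.6, 0.8, 0.9]
opening: 0.0455
grip_force: 0.0
```

```bash
python3 - <<'E'
from h import *
plan((.5485,.118,.007),(180,0,80))
E
```

```text
clk 4.85 at [0.5472 0.1193 0.013 ] [-1.798e+02  1.000e-01  8.000e+01] F [0.6 0.8 0.9] open 0.0455 grip 0.0
turn [-0.004  0.001 -0.001]  then lin [-0.021  0.031  0.12 ]  lin before turn [-0.021  0.031  0.12 ]
```

Close on the handle, then lift.

>>> apply_moves(grip=[0, -1, -1, -1, -1, -1, -1, -1], linear=[[0, 0.03, 0.11], [0, 0, 0], [0, 0, 0], [0, 0, 0], [0, 0, 0], [0, 0, 0], [0, 0, 0], [0, 0, 0]], dr=[[0, 0, 0], [0, 0, 0], [0, 0, 0], [0, 0, 0], [0, 0, 0], [0, 0, 0], [0, 0, 0], [0, 0, 0]], force=60)

```text
clock: 5.85
ee_pos: [0.5508, 0.1188, 0.01]
orientation: [180.0, -0.0, 79.9]
contact_force: [-2.0, -0.6, 8.0]
opening: 0.0176
grip_force: 60.0
```

>>> apply_moves(grip=[-1, -1, -1, -1, -1, -1, -1], linear=[[0, 0, -0.4], [0, 0, -0.8], [0, 0, -0.8], [0, 0, 0], [0, 0, 0], [0, 0, 0], [0, 0, 0]], dr=[[0, 0, 0], [0, 0, 0], [0, 0, -0.15], [0, 0, -0.15], [0, 0, 0], [0, 0, 0], [0, 0, 0]])

```text
clock: 6.72
ee_pos: [0.5503, 0.1187, 0.1091]
orientation: [-180.0, 0.0, 97.0]
contact_force: [-0.1, -0.5, -1.6]
opening: 0.0174
grip_force: 60.0
```

```bash
python3 - <<'E'
from h import *
plan((.55,.13,.107),(180,0,97.5))
im=cams.get_image("wrist");P=par("wrist");cv2.imwrite("pics/w2.png",im[:,:,::-1])
im=cams.get_image("side");cv2.imwrite("pics/s2.png",im[:,:,::-1])
E
```

```text
clk 6.72 at [0.5503 0.1187 0.1091] [-180.    0.   97.] F [-0.1 -0.5 -1.6] open 0.0174 grip 60.0
turn [-0.001  0.    -0.009]  then lin [0.225 0.024 0.043]  lin before turn [0.225 0.022 0.043]
```

View pics/w2.png

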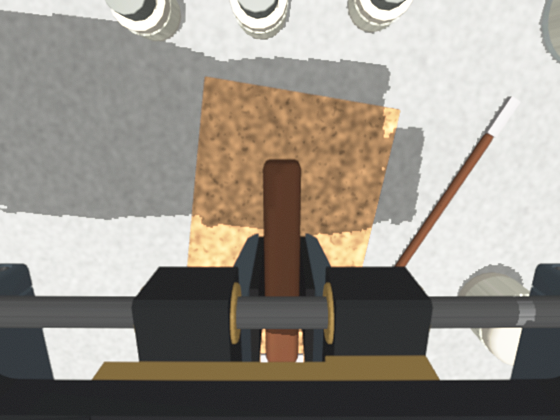

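The knife is held with its handle end at (163,282). I'll measure its pose in the hand from all three views.

```bash
python3 - <<'E'
from h import *
P=par("wrist");t=par("top");s=par("side")
im=cams.get_image("top")
p=status.sense();R=Ro.from_euler("xyz",p["orientation"],degrees=True)
e=onz(P,(165,282),p["ee_pos"][2]+.012);print("handle end tool",R.inv().apply(e-p["ee_pos"]))
for dz in(-.004,0,.003,.006):
    tip=p["ee_pos"]+R.apply([e_x-.185 if False else R.inv().apply(e-p["ee_pos"])[0]-.185,0,-dz]);print(dz,tip,"top",proj(t,tip).round(1),"side",proj(s,tip).round(1))
for c in("top","side"):
    print(c,[(round(d["score"],2),np.round(d["position"])) for d in nets.boxes_of("knife_tip",c)])
a=cv2.resize(im[180:280,230:460,::-1],None,fx=3,fy=3,interpolation=cv2.INTER_CUBIC)
b=cv2.resize(cv2.imread("pics/s2.png")[190:345,190:350],None,fx=3,fy=3,interpolation=cv2.INTER_CUBIC)
H=max(a.shape[0],b.shape[0]);o=np.zeros((a.shape[0]+0,a.shape[1],3),np.uint8)
cv2.imwrite("pics/top2.png",a);cv2.imwrite("pics/side2.png",b)
E
```

```text
handle end tool [ 0.05470905  0.00020307 -0.01200246]
-0.004 [ 0.56633793 -0.01053726  0.10512055] top [[213.4 322.4]] side [[222.9 265.9]]
0 [ 0.56634063 -0.01053676  0.10912055] top [[213.1 322.7]] side [[221.3 265.9]]
0.003 [ 0.56634266 -0.01053638  0.11212055] top [[212.9 322.8]] side [[220.1 265.8]]
0.006 [ 0.56634469 -0.010536    0.11512055] top [[212.7 323. ]] side [[218.9 265.8]]
top [(0.66, array([214., 315.]))]
side [(0.76, array([201., 257.])), (0.38, array([310., 271.]))]
```

View pics/side2.png

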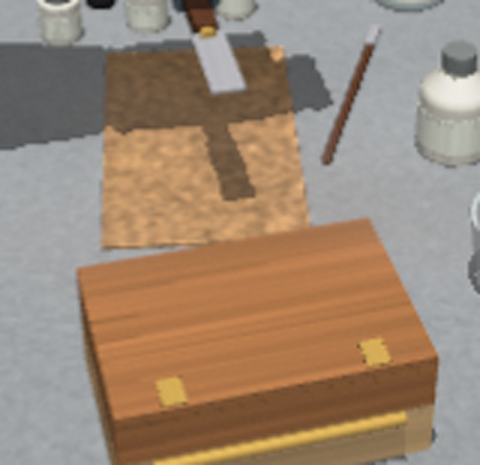

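View pics/top2.png

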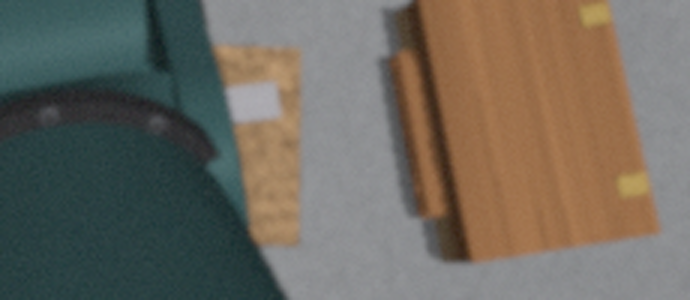

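The tip matches the prediction in both views: side (220,266), top (213.7,323), so blade height is TCP + 3 mm. Now I'll refit the case using the new side corners.

```bash
python3 - <<'E'
from h import *
t=par("top");s=par("side")
q=np.array([(177.5,369.4),(168.4,429.7),(257.2,449.7),(266.9,385.9)])
qs=np.array([(263,322.7),(308.3,335.3),(329.3,227.7),(279.3,216)])
X=np.array([(95,65,79),(95,-65,79),(-95,-65,79),(-95,65,79)])/1000
f1=lambda v:(proj(t,T(v,v[2],X))-q).ravel();f2=lambda v:(proj(s,T(v,v[2],X))-qs).ravel()
for f in(f1,f2,lambda v:np.r_[f1(v),f2(v)]):
    r=least_squares(f,(.56,-.19,.12));print(r.x[:2],np.degrees(r.x[2]),r.fun.round(1))
c=r.x
def case(x,y,z):return T(c,c[2],[[x,y,z]])[0]
for y in(.100,.067):
    tip=case(0,y,.036);back=np.array([-np.sin(c[2]),np.cos(c[2]),0])*.1303
    print("tip y",y,tip,"TCP",(tip+back-[0,0,.003]).round(4))
tcp=case(0,.100,.036)+back-[0,0,.003];plan((tcp[0],tcp[1],.107),(180,0,90+np.degrees(c[2])))
E
```

```text
[ 0.56245302 -0.19122499] 8.265973781983684 [-0.7 -0.4 -0.6  0.1  0.7 -0.2  0.5  0.5]
[ 0.56710293 -0.19440471] 5.963770965050679 [ 0.6 -5.7  2.7  2.5 -1.   0.2 -1.9  2.6]
[ 0.5651988  -0.19267572] 7.172947903177762 [-2.7  1.  -1.4  1.7  0.  -0.4 -1.4  0.1 -0.4 -7.8  1.1  1.6 -0.9  0.
 -1.7  1. ]
tip y 0.1 [ 0.55271233 -0.09345834  0.036     ] TCP [0.5364 0.0358 0.033 ]
tip y 0.067 [ 0.55683286 -0.12620008  0.036     ] TCP [0.5406 0.0031 0.033 ]
clk 6.97 at [0.5504 0.1188 0.1092] [-180.     0.    97.1] F [-0.1 -0.1 -0.6] open 0.0176 grip 60.0
turn [-0.     0.    -0.002]  then lin [-1.611 -0.484  0.044]  lin before turn [-1.612 -0.482  0.045]
```

>>> apply_moves(grip=[-1, -1, -1, -1, -1, -1, -1, -1], linear=[[-0.4, -0.19, 0], [-0.5, -0.19, 0], [-0.5, -0.19, 0], [-0.2, 0, 0.5], [0, 0, 0.5], [0, 0, 0.5], [0, 0, 0], [0, 0, 0]], dr=[[0, 0, -0.009], [0, 0, 0], [0, 0, 0], [0, 0, 0], [0, 0, 0], [0, 0, 0], [0, 0, 0], [0, 0, 0]])

```text
clock: 7.98
ee_pos: [0.5332, 0.0358, 0.0351]
orientation: [180.0, 0.0, 97.6]
contact_force: [0.4, -0.4, -0.1]
opening: 0.0178
grip_force: 60.0
```

```bash
python3 - <<'E'
from h import *
s=par("side");im=cams.get_image("side");cv2.imwrite("pics/s3.png",cv2.resize(im[220:350,200:350,::-1],None,fx=4,fy=4,interpolation=cv2.INTER_CUBIC))
plan((.5326,.0363,.033),(180,0,97.6))
p=status.sense();R=Ro.from_euler("xyz",p["orientation"],degrees=True)
tip=p["ee_pos"]+R.apply([-.1303,0,-.003]);print("tip",tip,proj(s,tip))
X=np.array([(95,65,79),(95,-65,79),(-95,-65,79),(-95,65,79),(60,79,40),(-60,79,40),(60,81,32),(-60,81,32)])/1000
print(((proj(s,T((.5625,-.1915),np.radians(7.6),X))-[220,200])*4).round()[:,::-1])
E
```

```text
clk 8.03 at [0.5333 0.0358 0.0354] [179.9   0.   97.6] F [ 0.6 -0.9 -0.1] open 0.0178 grip 60.0
turn [0.001 0.    0.   ]  then lin [ 0.011 -0.013  0.048]  lin before turn [ 0.011 -0.013  0.048]
tip [ 0.55060544 -0.09330219  0.03841407] [[274.41307058 262.23299662]]
[[452. 168.]
 [541. 355.]
 [106. 433.]
 [ 61. 230.]
 [373. 222.]
 [135. 261.]
 [372. 232.]
 [135. 271.]]
```

View pics/s3.png

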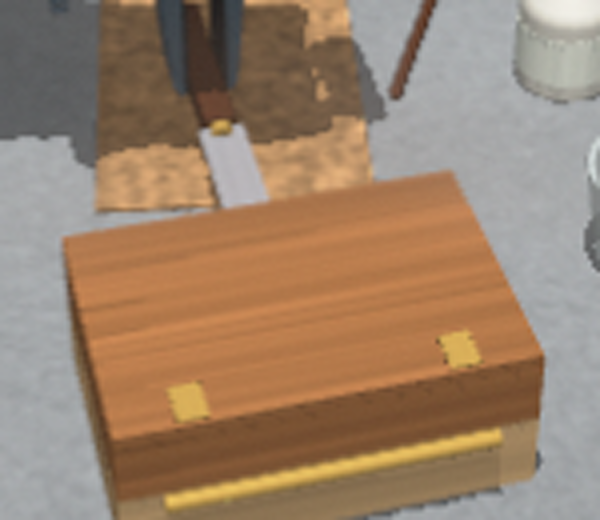

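>>> apply_moves(grip=[-1, -1, -1, -1, -1, -1, -1, -1], linear=[[0, 0, 0.05], [-0.15, 0, 0], [-0.15, 0, 0], [-0.1, 0, 0], [-0.08, 0, 0], [-0.06, 0, 0], [0, 0, 0], [0, 0, 0]], dr=[[0, 0, 0], [0, 0, 0], [0, 0, 0], [0, 0, 0], [0, 0, 0], [0, 0, 0], [0, 0, 0], [0, 0, 0]])

```text
clock: 9.02
ee_pos: [0.5363, 0.0091, 0.0319]
orientation: [-180.0, 0.0, 97.6]
contact_force: [0.8, -0.3, -1.1]
opening: 0.0171
grip_force: 60.0
```

```bash
python3 - <<'E'
from h import *
plan((.5326,.0363,.033),(180,0,97.6))
E
```

```text
clk 9.03 at [0.5363 0.0091 0.0319] [-180.     0.    97.6] F [ 0.8 -0.3 -1.1] open 0.0171 grip 60.0
turn [-0.  0.  0.]  then lin [ 0.549 -0.    -0.022]  lin before turn [ 0.549 -0.    -0.022]
```

>>> apply_moves(grip=[-1, -1, -1, -1], linear=[[-0.05, 0, 0], [-0.05, 0, 0], [0, 0, 0], [0, 0, 0]], dr=[[0, 0, 0], [0, 0, 0], [0, 0, 0], [0, 0, 0]])

```text
clock: 9.52
ee_pos: [0.5369, 0.004, 0.0319]
orientation: [-180.0, 0.0, 97.6]
contact_force: [-0.3, 0.5, -1.0]
opening: 0.0175
grip_force: 60.0
```

>>> apply_moves(grip=[-1, -1, -1, -1], linear=[[0, 0, -0.05], [0, 0, -0.05], [0, 0, -0.05], [0, 0, 0]], dr=[[0, 0, 0], [0, 0, 0], [0, 0, 0], [0, 0, 0]])

```text
clock: 10.02
ee_pos: [0.537, 0.0041, 0.0396]
orientation: [180.0, 0.0, 97.6]
contact_force: [0.0, 0.3, -1.3]
opening: 0.0175
grip_force: 60.0
```

>>> apply_moves(grip=[-1, -1, -1, -1, -1], linear=[[0, 0, -0.1], [0, 0, -0.1], [0, 0, -0.1], [-0.02, 0, -0.1], [0, 0, 0]], dr=[[0, 0, 0], [0, 0, 0], [0, 0, 0], [0, 0, 0], [0, 0, 0]])

```text
clock: 10.65
ee_pos: [0.5373, 0.003, 0.0599]
orientation: [180.0, 0.0, 97.6]
contact_force: [0.1, 0.1, -1.6]
opening: 0.0174
grip_force: 60.0
```

```bash
python3 - <<'E'
from h import *
s=par("side");im=cams.get_image("side");cv2.imwrite("pics/s4.png",cv2.resize(im[220:350,200:350,::-1],None,fx=4,fy=4,interpolation=cv2.INTER_CUBIC))
plan((.5326,.0363,.033),(180,0,97.6))
E
```

```text
clk 10.7 at [0.5373 0.003  0.0597] [180.    0.   97.6] F [-0.   1.1 -0.6] open 0.0176 grip 60.0
turn [0.001 0.    0.   ]  then lin [ 0.672 -0.004  0.534]  lin before turn [ 0.672 -0.004  0.534]
```

View pics/s4.png

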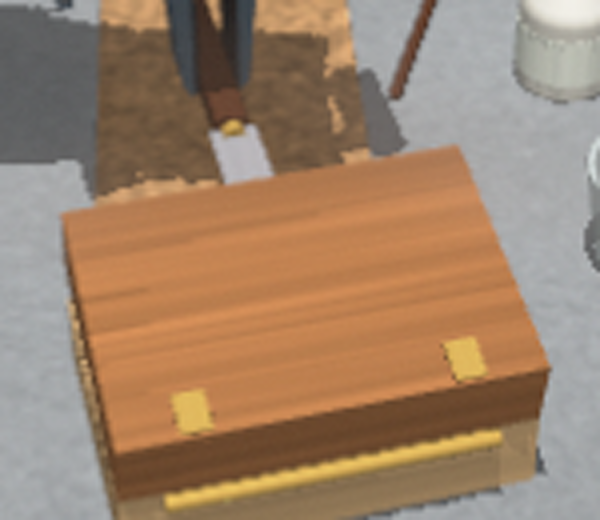

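The lid is rising on the blade, about 10° open. I'll continue along the arc.

>>> apply_moves(grip=[-1, -1, -1, -1, -1, -1, -1, -1], linear=[[-0.05, 0, -0.22], [-0.05, 0, -0.22], [-0.1, 0, -0.21], [-0.1, 0, -0.21], [-0.135, 0, -0.19], [-0.135, 0, -0.19], [-0.165, 0, -0.166], [-0.165, 0, -0.166]], dr=[[0, 0, 0], [0, 0, 0], [0, 0, 0], [0, 0, 0], [0, 0, 0], [0, 0, 0], [0, 0, 0], [0, 0, 0]])

```text
clock: 11.7
ee_pos: [0.5432, -0.0422, 0.1386]
orientation: [180.0, 0.0, 97.6]
contact_force: [0.6, 0.9, -2.3]
opening: 0.0176
grip_force: 60.0
```

>>> apply_moves(grip=[-1, -1], linear=[[0, 0, 0], [0, 0, 0]], dr=[[0, 0, 0], [0, 0, 0]])

```text
clock: 11.95
ee_pos: [0.5429, -0.0416, 0.1378]
orientation: [-180.0, 0.0, 97.6]
contact_force: [-0.3, 0.3, -0.9]
opening: 0.0173
grip_force: 60.0
```

```bash
python3 - <<'E'
from h import *
im=cams.get_image("side");cv2.imwrite("pics/s5.png",cv2.resize(im[140:350,180:370,::-1],None,fx=2.8,fy=2.8,interpolation=cv2.INTER_CUBIC))
plan((.5326,.0363,.033),(180,0,97.6))
E
```

```text
clk 12.0 at [ 0.5428 -0.0415  0.1377] [-180.    -0.    97.6] F [-0.3 -0.3 -2.6] open 0.0176 grip 60.0
turn [-0.001 -0.     0.   ]  then lin [1.569 0.003 2.095]  lin before turn [1.569 0.005 2.095]
```

View pics/s5.png

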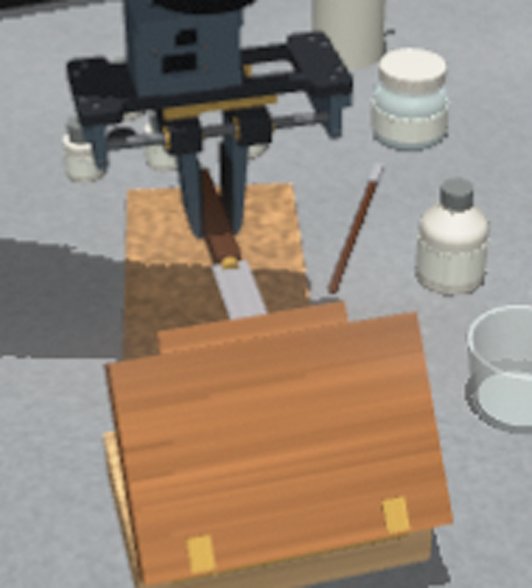

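The lid is at about 48° and stays up. I'll slip the blade into the lid's hollow and push it over.

>>> apply_moves(grip=[-1, -1, -1, -1, -1, -1, -1, -1], linear=[[0.06, 0, 0.1], [-0.24, 0, 0.2], [-0.24, 0, 0.2], [-0.36, 0, -0.08], [-0.36, 0, -0.08], [-0.36, 0, -0.08], [-0.36, 0, -0.08], [-0.36, 0, -0.08]], dr=[[0, 0, 0], [0, 0, 0], [0, 0, 0], [0, 0, 0], [0, 0, 0], [0, 0, 0], [0, 0, 0], [0, 0, 0]])

```text
clock: 13.0
ee_pos: [0.5578, -0.1528, 0.1334]
orientation: [180.0, -0.0, 97.6]
contact_force: [-0.2, 1.8, -3.3]
opening: 0.0177
grip_force: 60.0
```

>>> apply_moves(grip=[-1, -1, -1, -1], linear=[[-0.2, 0, -0.04], [-0.1, 0, -0.03], [0, 0, 0], [0, 0, 0]], dr=[[0, 0, 0], [0, 0, 0], [0, 0, 0], [0, 0, 0]])

```text
clock: 13.5
ee_pos: [0.5598, -0.1662, 0.1365]
orientation: [180.0, 0.0, 97.6]
contact_force: [-0.1, 0.4, -1.2]
opening: 0.0174
grip_force: 60.0
```

```bash
python3 - <<'E'
from h import *
im=cams.get_image("side");cv2.imwrite("pics/s6.png",cv2.resize(im[140:350,180:370,::-1],None,fx=2.8,fy=2.8,interpolation=cv2.INTER_CUBIC))
plan((.5326,.0363,.033),(180,0,97.6))
E
```

```text
clk 13.55 at [ 0.5598 -0.1661  0.1365] [180.    0.   97.6] F [-0.2  0.2 -1.1] open 0.0177 grip 60.0
turn [0.    0.    0.001]  then lin [ 4.084e+00 -3.000e-03  2.070e+00]  lin before turn [4.085 0.    2.07 ]
```

View pics/s6.png

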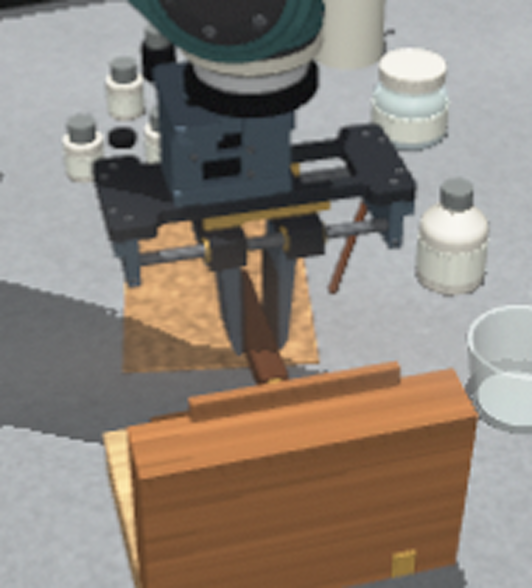

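Lid near 85–90°. I'll push a little more, in small steps, towards the stop.

>>> apply_moves(grip=[-1, -1, -1, -1, -1], linear=[[-0.07, 0, 0], [-0.07, 0, 0], [-0.07, 0, 0], [0, 0, 0], [0, 0, 0]], dr=[[0, 0, 0], [0, 0, 0], [0, 0, 0], [0, 0, 0], [0, 0, 0]])

```text
clock: 14.18
ee_pos: [0.5612, -0.177, 0.1366]
orientation: [180.0, 0.0, 97.6]
contact_force: [0.2, 0.5, -0.5]
opening: 0.0178
grip_force: 60.0
```

>>> apply_moves(grip=[-1, -1, -1, -1], linear=[[-0.06, 0, 0], [-0.06, 0, 0], [0, 0, 0], [0, 0, 0]], dr=[[0, 0, 0], [0, 0, 0], [0, 0, 0], [0, 0, 0]])

```text
clock: 14.68
ee_pos: [0.5612, -0.1808, 0.1361]
orientation: [-179.9, -0.2, 97.6]
contact_force: [-1.0, 21.3, 1.7]
opening: 0.0172
grip_force: 60.0
```

The stop is reached (21 N), so the lid is wide open. I'll back out and lay the knife on the mat.

>>> apply_moves(grip=[-1, -1, -1, -1, -1, -1, -1, -1], linear=[[0.3, 0, 0], [0.8, 0.1, 0], [0.9, 0.1, 0], [0.9, 0.1, 0], [0.9, 0.1, 0], [0.9, 0.1, 0], [0.9, 0.1, 0], [0.3, 0.07, 0]], dr=[[0, 0, 0], [0, 0, 0], [0, 0, 0], [0, 0, 0], [0, 0, 0], [0, 0, 0], [0, 0, 0], [0, 0, 0]])

```text
clock: 15.68
ee_pos: [0.5558, 0.1161, 0.1367]
orientation: [180.0, 0.0, 97.7]
contact_force: [0.7, -0.2, -1.6]
opening: 0.0172
grip_force: 60.0
```

>>> apply_moves(grip=[-1, -1, -1, -1, -1], linear=[[0, 0, 0.7], [0, 0, 0.8], [0, 0, 0.7], [0, 0, 0.2], [0, 0, 0]], dr=[[0, 0, 0], [0, 0, 0], [0, 0, 0], [0, 0, 0], [0, 0, 0]])

```text
clock: 16.3
ee_pos: [0.5562, 0.1138, 0.0167]
orientation: [-180.0, 0.0, 97.6]
contact_force: [0.1, -0.7, -1.0]
opening: 0.0174
grip_force: 60.0
```

>>> apply_moves(grip=[-1, -1, -1], linear=[[0, 0, 0.06], [0, 0, 0.05], [0, 0, 0]], dr=[[0, 0, 0], [0, 0, 0], [0, 0, 0]])

```text
clock: 16.68
ee_pos: [0.5562, 0.114, 0.0114]
orientation: [180.0, 0.0, 97.6]
contact_force: [-0.6, 0.6, -1.8]
opening: 0.0177
grip_force: 60.0
```

>>> apply_moves(grip=[-0.4, -0.2, -0.2, -0.2, -0.2, -0.2, -0.2, -0.2], linear=[[0, 0, 0], [0, 0, 0], [0, 0, 0], [0, 0, -0.6], [0, 0, -1], [0, 0, -1], [0, 0, -1], [0, 0, -1]], dr=[[0, 0, 0], [0, 0, 0], [0, 0, 0], [0, 0, 0], [0, 0, 0], [0, 0, 0], [0, 0, 0], [0, 0, 0]])

```text
clock: 17.68
ee_pos: [0.5558, 0.114, 0.2428]
orientation: [180.0, 0.0, 97.6]
contact_force: [0.0, -0.4, 0.6]
opening: 0.0369
grip_force: 0.0
```

```bash
python3 - <<'E'
from h import *
plan((.56,-.1,.35),(180,0,97.6))
im=cams.get_image("top");t=par("top")
im=cams.get_image("side");s=par("side")
im=cams.get_image("wrist");w=par("wrist")
for c,P in(("top",t),("side",s),("wrist",w)):
  for n in("pot1","knife"):
    print(c,n,[(round(d["score"],2),np.round(d["position"]),onz(P,d["position"],.03).round(3)) for d in nets.boxes_of(n,c)])
E
```

```text
clk 17.68 at [0.5558 0.114  0.2428] [180.    0.   97.6] F [ 0.  -0.4  0.6] open 0.0369 grip 0.0
turn [0. 0. 0.]  then lin [-4.254 -0.482 -2.144]  lin before turn [-4.253 -0.483 -2.144]
top pot1 [(0.7, array([243., 114.]), array([0.514, 0.431, 0.03 ])), (0.55, array([256., 149.]), array([0.486, 0.354, 0.03 ])), (0.31, array([218., 438.]), array([ 0.567, -0.271,  0.03 ]))]
top knife [(0.42, array([216., 434.]), array([ 0.571, -0.265,  0.03 ]))]
side pot1 [(0.87, array([183., 269.]), array([0.6  , 0.275, 0.03 ])), (0.85, array([185., 235.]), array([0.509, 0.275, 0.03 ])), (0.84, array([174., 226.]), array([0.489, 0.339, 0.03 ])), (0.82, array([160., 237.]), array([0.521, 0.417, 0.03 ])), (0.59, array([318., 279.]), array([ 0.571, -0.207,  0.03 ]))]
side knife [(0.79, array([239., 264.]), array([0.566, 0.034, 0.03 ]))]
wrist pot1 [(0.74, array([ 33., 335.]), array([0.592, 0.273, 0.03 ])), (0.71, array([ 35., 259.]), array([0.516, 0.261, 0.03 ])), (0.69, array([ 37., 188.]), array([0.446, 0.25 , 0.03 ]))]
wrist knife [(0.63, array([215., 277.]), array([0.558, 0.076, 0.03 ]))]
```

>>> apply_moves(grip=[-0.2, -0.2, -0.2, -0.2, -0.2, -0.2, -0.2, -0.2], linear=[[0, 0, -1], [-1, -0.1, -0.15], [-1, -0.1, 0], [-1, -0.1, 0], [-1, -0.1, 0], [-1, -0.1, 0], [-1, -0.1, 0], [-1, -0.09, 0]], dr=[[0, 0, 0], [0, 0, 0], [0, 0, 0], [0, 0, 0], [0, 0, 0], [0, 0, 0], [0, 0, 0], [0, 0, 0]])

```text
clock: 19.12
ee_pos: [0.5679, -0.239, 0.2976]
orientation: [-179.9, -0.0, 97.6]
contact_force: [1.2, 0.2, -0.9]
opening: 0.0366
grip_force: 0.0
```

>>> apply_moves(grip=[-0.2, -0.2, -0.2], linear=[[-0.27, 0, 0], [0, 0, 0], [0, 0, 0]], dr=[[0, 0, 0], [0, 0, 0], [0, 0, 0]])

```text
clock: 19.5
ee_pos: [0.57, -0.2496, 0.2982]
orientation: [-180.0, -0.0, 97.7]
contact_force: [0.2, -0.5, 0.0]
opening: 0.0367
grip_force: 0.0
```

```bash
python3 - <<'E'
from h import *
im=cams.get_image("top");t=par("top")
im=cams.get_image("wrist");P=par("wrist");cv2.imwrite("pics/w3.png",im[:,:,::-1])
plan((.57,-.251,.3),(180,0,97.6))
X=np.array([(95,65,40),(95,-65,40),(-95,-65,40),(-95,65,40)]+[(56*i,29*j,40) for j in(-1,1) for i in(-1,0,1)])/1000
print(proj(P,T((.5625,-.1915),np.radians(7.6),X)).round()[:,::-1])
for n in("pot1","knife"):
    for c,Q in(("wrist",P),("top",t)):print(c,n,[(round(d["score"],2),np.round(d["position"]),onz(Q,d["position"],.06).round(3)) for d in nets.boxes_of(n,c)])
E
```

```text
clk 19.6 at [ 0.5701 -0.2496  0.2985] [-180.    -0.    97.7] F [-0.5 -0.4  0.3] open 0.0366 grip 0.0
turn [-0.    -0.     0.002]  then lin [-0.028 -0.006 -0.03 ]  lin before turn [-0.028 -0.006 -0.03 ]
[[365.  69.]
 [358. 181.]
 [206. 180.]
 [199.  69.]
 [236. 151.]
 [282. 151.]
 [328. 152.]
 [234. 102.]
 [282. 102.]
 [330. 102.]]
wrist pot1 [(0.25, array([166., 285.]), array([ 0.572, -0.234,  0.06 ]))]
top pot1 [(0.86, array([255., 148.]), array([0.487, 0.348, 0.06 ])), (0.67, array([245., 196.]), array([0.507, 0.249, 0.06 ])), (0.61, array([241., 114.]), array([0.517, 0.418, 0.06 ])), (0.6, array([274., 196.]), array([0.449, 0.247, 0.06 ])), (0.49, array([204., 190.]), array([0.595, 0.264, 0.06 ]))]
wrist knife []
top knife [(0.69, array([223., 284.]), array([0.552, 0.065, 0.06 ]))]
```

View pics/w3.png

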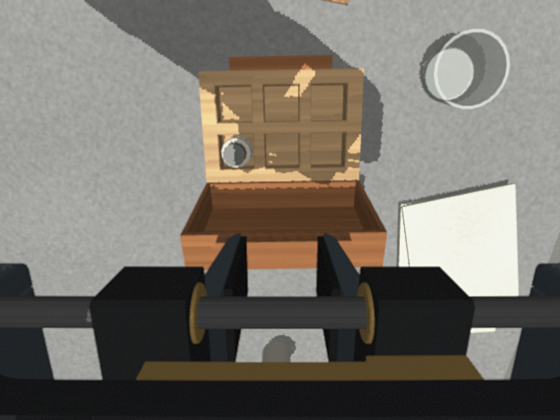

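The wrist view shows the pockets within about 1 px of the predicted pose. The kept pot is in pocket 0 at (152,236), the other five pockets are empty, and the lid is fully open. Next, the pots.

>>> apply_moves(grip=[0.1, 0.1, 0.1, 0.1, 0.1, 0.1, 0.1, 0.1], linear=[[1, 0, 0], [1, 0, 0], [1, 0, 0], [1, 0, 0], [1, 0, 0], [1, 0, 0], [1, 0, 0.2], [1, 0, 0.3]], dr=[[0, 0, 0], [0, 0, 0], [0, 0, 0], [0, 0, 0], [0, 0, 0], [0, 0, 0], [0, 0, 0], [0, 0, 0]])

```text
clock: 20.8
ee_pos: [0.5167, 0.1475, 0.2739]
orientation: [179.9, -0.0, 97.6]
contact_force: [1.2, 0.5, 0.2]
opening: 0.0501
grip_force: 0.0
```

>>> apply_moves(grip=[0.1, 0.1, 0.1, 0.1], linear=[[1, 0, 0.4], [0, 0, 0], [0, 0, 0], [0, 0, 0]], dr=[[0, 0, 0], [0, 0, 0], [0, 0, 0], [0, 0, 0]])

```text
clock: 21.3
ee_pos: [0.5108, 0.1944, 0.2541]
orientation: [179.9, -0.0, 97.6]
contact_force: [0.5, 0.9, -0.2]
opening: 0.05
grip_force: 0.0
```

```bash
cat >> h.py <<'E'
C=(.5625,-.1915,np.radians(7.6))
def pots(view=None):
    "cap centres by the wrist camera: dark-grey cap / net box, on z=.047"
    im=cams.get_image("wrist");P=par("wrist");R=cv2.Rodrigues(P[2])[0]
    if view:cv2.imwrite(view,im[:,:,::-1])
    out=[]
    for d in nets.boxes_of("pot1","wrist"):
        rc=np.array(d["position"]);r,c=rc.astype(int)
        out.append(onz(P,rc,.035));print(round(d["score"],2),rc.round(),"z.035",onz(P,rc,.035).round(4),"val",im[max(r-8,0):r+8,max(c-8,0):c+8].mean().round())
    return out,P
E
python3 - <<'E'
from h import *
o,P=pots("pics/w4.png")
plan((.51,.2,.25),(180,0,97.6))
cams.get_image("side");s=par("side")
for d in nets.boxes_of("pot1","side"):
    rc=d["position"]
    if not o: continue
    p=onz(s,rc,.03);j=int(np.argmin([np.linalg.norm((q-p)[:2]) for q in o]))
    print("side",np.round(rc),p.round(3),"near",o[j].round(3))
E
```

```text
0.92 [118. 364.] z.035 [0.5901 0.2752 0.035 ] val 157.0
0.86 [122. 227.] z.035 [0.4433 0.2516 0.035 ] val 126.0
0.76 [ 22. 276.] z.035 [0.4843 0.3566 0.035 ] val 207.0
0.7 [120. 294.] z.035 [0.5152 0.2632 0.035 ] val 133.0
clk 21.4 at [0.5108 0.1944 0.254 ] [180.   -0.   97.5] F [-0.2  0.1 -0.3] open 0.0502 grip 0.0
turn [ 0.001 -0.    -0.001]  then lin [ 0.113 -0.001  0.081]  lin before turn [ 0.113 -0.001  0.081]
side [184. 269.] [0.599 0.27  0.03 ] near [0.59  0.275 0.035]
side [186. 236.] [0.514 0.272 0.03 ] near [0.515 0.263 0.035]
side [173. 225.] [0.486 0.342 0.03 ] near [0.484 0.357 0.035]
side [160. 237.] [0.522 0.413 0.03 ] near [0.484 0.357 0.035]
side [193. 208.] [0.441 0.245 0.03 ] near [0.443 0.252 0.035]
```

View pics/w4.png

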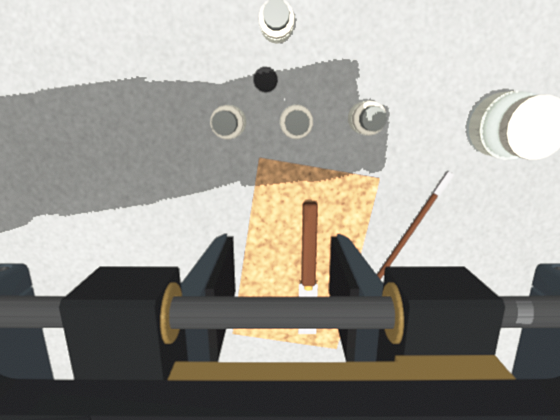

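The four white pots have caps at (122,225), (121,296), (118,372) and (14,277). The flat black disc at (79,265) is ignored, and the knife lies on the mat.

```bash
python3 - <<'E'
from h import *
P=par("wrist");s=par("side")
for n,rc,b in(("D",(122,225),(193,209)),("B",(121,296),(188,238)),("A",(118,371),(185,268)),("C",(14,277),(172,225))):
    print(n,onz(P,rc,.056).round(4),"tri",tri([(P,rc),(s,b)]).round(3),"base-circ",onz(P,rc,.038).round(4))
A=onz(P,(118,371),.056)
plan((A[0],A[1],.041),(180,0,97.6))
for i,(x,y) in enumerate([(x,y) for y in(-29,29) for x in(-56,0,56)]):print(i,T(C,C[2],[[x/1000,y/1000,.01]])[0].round(4))
E
```

```text
D [0.4444 0.2531 0.056 ] tri [0.441 0.251 0.026] base-circ [0.4417 0.2521 0.038 ]
B [0.5164 0.2635 0.056 ] tri [0.518 0.263 0.029] base-circ [0.5172 0.2631 0.038 ]
A [0.592  0.2766 0.056 ] tri [0.598 0.277 0.025] base-circ [0.5965 0.2768 0.038 ]
C [0.4846 0.3589 0.056 ] tri [0.484 0.367 0.02 ] base-circ [0.4838 0.363  0.038 ]
clk 21.5 at [0.5106 0.1946 0.2539] [180.   -0.   97.6] F [0.4 0.2 0.6] open 0.0501 grip 0.0
turn [ 0.    -0.    -0.001]  then lin [1.41  1.83  4.257]  lin before turn [1.411 1.827 4.258]
0 [ 0.5108 -0.2277  0.01  ]
1 [ 0.5663 -0.2202  0.01  ]
2 [ 0.6218 -0.2128  0.01  ]
3 [ 0.5032 -0.1702  0.01  ]
4 [ 0.5587 -0.1628  0.01  ]
5 [ 0.6142 -0.1553  0.01  ]
```

>>> apply_moves(grip=[0.1, 0.1, 0.1, 0.1, 0.1, 0.1, 0.1, 0.1], linear=[[0.7, 0.95, 0], [0.71, 0.94, 0], [0, 0, 0.8], [0, 0, 0.8], [0, 0, 0.8], [0, 0, 0.8], [0, 0, 0.6], [0, 0, 0.4]], dr=[[0, 0, 0], [0, 0, 0], [0, 0, 0], [0, 0, 0], [0, 0, 0], [0, 0, 0], [0, 0, 0], [0, 0, 0]])

```text
clock: 22.5
ee_pos: [0.5945, 0.2771, 0.0422]
orientation: [-179.9, 0.0, 97.6]
contact_force: [0.1, 0.3, 0.5]
opening: 0.0502
grip_force: 0.0
```

>>> apply_moves(grip=[0.1, -1, -1, -1, -1, -1], linear=[[0, 0, 0.05], [0, 0, 0], [0, 0, 0], [0, 0, 0], [0, 0, 0], [0, 0, 0]], dr=[[0, 0, 0], [0, 0, 0], [0, 0, 0], [0, 0, 0], [0, 0, 0], [0, 0, 0]], force=20)

```text
clock: 23.25
ee_pos: [0.5954, 0.2779, 0.0419]
orientation: [179.9, -0.0, 97.6]
contact_force: [0.6, -0.4, 6.6]
opening: 0.0255
grip_force: 20.0
```

>>> apply_moves(grip=[-1, -1, -1, -1, -1], linear=[[0, 0, -0.6], [0, 0, -0.8], [0, 0, -0.8], [0, 0, -0.4], [0, 0, 0]], dr=[[0, 0, 0], [0, 0, 0], [0, 0, 0], [0, 0, 0], [0, 0, 0]])

```text
clock: 23.88
ee_pos: [0.5951, 0.2778, 0.1718]
orientation: [179.9, -0.0, 97.6]
contact_force: [0.6, -0.0, -1.1]
opening: 0.0254
grip_force: 20.0
```

```bash
python3 - <<'E'
from h import *
plan((.6218,-.2128,.172),(180,0,97.6))
cams.get_image("side");s=par("side")
p=status.sense()["ee_pos"];print("expect pot at side",proj(s,p-[0,0,.013]))
print([(round(d["score"],2),np.round(d["position"])) for d in nets.boxes_of("pot1","side")])
E
```

```text
clk 23.88 at [0.5951 0.2778 0.1718] [179.9  -0.   97.6] F [ 0.6 -0.  -1.1] open 0.0254 grip 20.0
turn [ 0.002 -0.     0.   ]  then lin [-9.797e+00 -7.680e-01 -3.000e-03]  lin before turn [-9.796e+00 -7.720e-01 -9.000e-03]
expect pot at side [[138.73208801 266.42525431]]
[(0.75, array([186., 236.])), (0.68, array([138., 268.])), (0.65, array([190., 206.])), (0.61, array([161., 236.])), (0.54, array([171., 226.]))]
```

>>> apply_moves(grip=[-1, -1, -1, -1, -1, -1, -1, -1], linear=[[-0.9, -0.07, 0], [-0.9, -0.07, 0], [-0.9, -0.07, 0], [-0.9, -0.07, 0], [-0.9, -0.07, 0], [-0.9, -0.07, 0], [-0.9, -0.07, 0], [-0.9, -0.07, 0]], dr=[[0, 0, 0], [0, 0, 0], [0, 0, 0], [0, 0, 0], [0, 0, 0], [0, 0, 0], [0, 0, 0], [0, 0, 0]])

```text
clock: 24.98
ee_pos: [0.6137, -0.0843, 0.1691]
orientation: [-179.9, -0.0, 97.6]
contact_force: [0.3, 1.3, 0.4]
opening: 0.0254
grip_force: 20.0
```

>>> apply_moves(grip=[-1, -1, -1, -1, -1, -1, -1, -1], linear=[[-0.9, -0.07, 0], [-0.9, -0.07, 0], [-0.8, -0.07, 0], [0, 0, 0.6], [0, 0, 0.7], [0, 0, 0.2], [0, 0, 0], [0, 0, 0]], dr=[[0, 0, 0], [0, 0, 0], [0, 0, 0], [0, 0, 0], [0, 0, 0], [0, 0, 0], [0, 0, 0], [0, 0, 0]])

```text
clock: 25.98
ee_pos: [0.6221, -0.2133, 0.097]
orientation: [179.9, 0.0, 97.6]
contact_force: [0.2, -0.6, -0.9]
opening: 0.0252
grip_force: 20.0
```

```bash
python3 - <<'E'
from h import *
plan((.6218,-.2128,.052),(180,0,97.6))
im=cams.get_image("wrist");cv2.imwrite("pics/w5.png",im[:,:,::-1])
E
```

```text
clk 25.98 at [ 0.6221 -0.2133  0.097 ] [179.9   0.   97.6] F [ 0.2 -0.6 -0.9] open 0.0252 grip 20.0
turn [0.001 0.001 0.001]  then lin [ 0.01  -0.005  0.901]  lin before turn [ 0.01  -0.006  0.901]
```

View pics/w5.png

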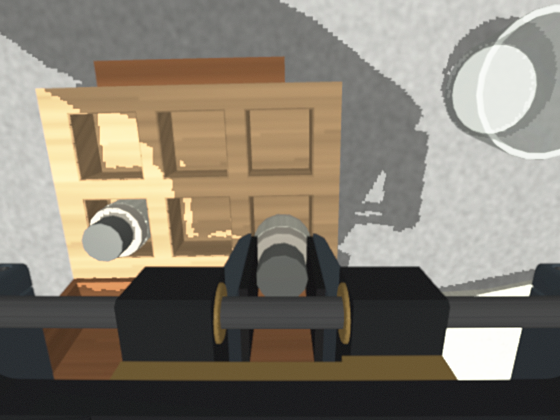

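The pot hangs at column 282, in line with pocket 2 (columns about 250–312). The case corners are at (90,38) and (83,342). I'll check the fit from these.

```bash
python3 - <<'E'
from h import *
P=par("wrist")
X=np.array([(-95,65,40),(95,65,40),(35,50,40),(77,50,40),(77,8,40),(35,8,40)])/1000
q=np.array([(90,38),(83,342),(109,247),(108,312),(177,312),(179,247)])
f=lambda v:(proj(P,T(v,v[2],X))-q).ravel()
print(f(C).reshape(-1,2).round(1));r=least_squares(f,C);print(r.x[:2],np.degrees(r.x[2]),r.fun.reshape(-1,2).round(1))
c=r.x;print("pocket2",T(c,c[2],[[.056,-.029,.01]])[0].round(4))
E
```

```text
[[-5.5 -0.3]
 [ 0.5  2.3]
 [-0.3  0.6]
 [ 0.7  2.5]
 [-2.2  0.9]
 [-4.2  2.3]]
[ 0.56240932 -0.19322033] 8.51460056977859 [[-0.  -1.4]
 [ 0.8  0.1]
 [ 1.6 -1.1]
 [ 1.5  0.7]
 [-1.5  0.2]
 [-2.5  1.7]]
pocket2 [ 0.6221 -0.2136  0.01  ]
```

>>> apply_moves(grip=[-1, -1, -1, -1, -1, -1], linear=[[0, 0, 0.2], [0, 0, 0.2], [0, 0, 0.2], [0, 0, 0.2], [0, 0, 0.06], [0, 0, 0]], dr=[[0, 0, 0], [0, 0, 0], [0, 0, 0], [0, 0, 0], [0, 0, 0], [0, 0, 0]])

```text
clock: 26.78
ee_pos: [0.6212, -0.2131, 0.0526]
orientation: [-180.0, -0.0, 97.6]
contact_force: [-0.1, 1.3, -1.7]
opening: 0.0256
grip_force: 22.2
```

>>> apply_moves(grip=[-0.15, -0.15, -0.15, -0.15, -0.15, -0.15, 0.1, 0.1], linear=[[0, 0, 0], [0, 0, 0], [0, 0, -0.5], [0, 0, -1], [0, 0, -1], [0, 0, -1], [0.8, -0.11, -0.5], [0.8, -0.11, 0]], dr=[[0, 0, 0], [0, 0, 0], [0, 0, 0], [0, 0, 0], [0, 0, 0], [0, 0, 0], [0, 0, 0], [0, 0, 0]])

```text
clock: 27.78
ee_pos: [0.6008, -0.135, 0.2559]
orientation: [179.8, 0.1, 97.6]
contact_force: [0.5, 0.6, 0.1]
opening: 0.0499
grip_force: 0.0
```

>>> apply_moves(grip=[0.1, 0.1, 0.1, 0.1, 0.1, 0.1, 0.1, 0.1], linear=[[0.85, -0.13, 0], [0.85, -0.13, 0], [0.85, -0.13, 0], [0.85, -0.13, 0], [0.85, -0.13, 0], [0.85, -0.13, 0], [0.85, -0.13, 0], [0, 0, 0]], dr=[[0, 0, 0], [0, 0, 0], [0, 0, 0], [0, 0, 0], [0, 0, 0], [0, 0, 0], [0, 0, 0], [0, 0, 0]])

```text
clock: 28.78
ee_pos: [0.5148, 0.1554, 0.2534]
orientation: [180.0, -0.0, 97.8]
contact_force: [0.9, -0.1, -0.0]
opening: 0.0498
grip_force: 0.0
```

```bash
sed -i 's/^C=.*/C=(.5624,-.1928,np.radians(8.3))/' h.py; cat >> h.py <<'E'
PK=[T(C,C[2],[[x/1000,y/1000,.01]])[0] for y in(-29,29) for x in(-56,0,56)]
E
python3 - <<'E'
from h import *
o,P=pots("pics/w6.png")
plan((.5168,.263,.043),(180,0,97.6))
cams.get_image("side");s=par("side")
for d in nets.boxes_of("pot1","side"):print("side",np.round(d["position"]),onz(s,d["position"],.03).round(3))
p2=PK[2]+[0,0,.043];print("pocket2 pot exp",proj(s,p2))
E
```

```text
0.8 [ 83. 300.] z.035 [0.5201 0.2614 0.035 ] val 130.0
0.68 [ 86. 228.] z.035 [0.4454 0.2489 0.035 ] val 127.0
0.37 [  0. 277.] z.035 [0.4865 0.3357 0.035 ] val 202.0
clk 28.88 at [0.5155 0.1536 0.2533] [180.    0.   97.7] F [ 0.8 -0.4 -0.4] open 0.0501 grip 0.0
turn [0.001 0.    0.001]  then lin [2.165 0.315 4.207]  lin before turn [2.166 0.316 4.207]
side [186. 237.] [0.516 0.273 0.03 ]
side [172. 228.] [0.493 0.349 0.03 ]
side [159. 234.] [0.514 0.42  0.03 ]
pocket2 pot exp [[309.17868283 307.3190904 ]]
```

>>> apply_moves(grip=[0.1, 0.1, 0.1, 0.1, 0.1, 0.1, 0.1, 0.1], linear=[[0.8, 0.1, 0], [0.8, 0.1, 0], [0.57, 0.115, 0.2], [0, 0, 0.9], [0, 0, 0.9], [0, 0, 0.9], [0, 0, 0.8], [0, 0, 0.5]], dr=[[0, 0, 0], [0, 0, 0], [0, 0, 0], [0, 0, 0], [0, 0, 0], [0, 0, 0], [0, 0, 0], [0, 0, 0]])

```text
clock: 29.98
ee_pos: [0.5165, 0.2618, 0.0411]
orientation: [-179.9, 0.0, 97.5]
contact_force: [1.0, -0.9, 0.2]
opening: 0.0502
grip_force: 0.0
```

>>> apply_moves(grip=[0.1, -1, -1, -1, -1, -1], linear=[[0, 0, 0], [0, 0, 0], [0, 0, 0], [0, 0, 0], [0, 0, 0], [0, 0, 0]], dr=[[0, 0, 0], [0, 0, 0], [0, 0, 0], [0, 0, 0], [0, 0, 0], [0, 0, 0]], force=20)

```text
clock: 30.72
ee_pos: [0.5175, 0.2635, 0.044]
orientation: [179.9, -0.0, 97.6]
contact_force: [1.5, -0.3, 8.6]
opening: 0.025
grip_force: 20.0
```

>>> apply_moves(grip=[-1, -1, -1, -1, -1], linear=[[0, 0, -0.6], [0, 0, -0.8], [0, 0, -0.8], [0, 0, -0.4], [0, 0, 0]], dr=[[0, 0, 0], [0, 0, 0], [0, 0, 0], [0, 0, 0], [0, 0, 0]])

```text
clock: 31.35
ee_pos: [0.5171, 0.2634, 0.1739]
orientation: [179.9, -0.0, 97.6]
contact_force: [0.2, -0.2, -1.6]
opening: 0.0251
grip_force: 20.0
```

```bash
python3 - <<'E'
from h import *
p=PK[5];plan((p[0],p[1],.17),(180,0,97.6));print(np.round(PK,4))
E
```

```text
clk 31.35 at [0.5171 0.2634 0.1739] [179.9  -0.   97.6] F [ 0.2 -0.2 -1.6] open 0.0251 grip 20.0
turn [ 0.002 -0.001  0.   ]  then lin [-8.57   0.804  0.077]  lin before turn [-8.57   0.8    0.074]
[[ 0.5112 -0.2296  0.01  ]
 [ 0.5666 -0.2215  0.01  ]
 [ 0.622  -0.2134  0.01  ]
 [ 0.5028 -0.1722  0.01  ]
 [ 0.5582 -0.1641  0.01  ]
 [ 0.6136 -0.156   0.01  ]]
```

>>> apply_moves(grip=[-1, -1, -1, -1, -1, -1, -1, -1], linear=[[-0.86, 0.08, 0], [-0.86, 0.08, 0], [-0.86, 0.08, 0], [-0.86, 0.08, 0], [-0.86, 0.08, 0], [-0.86, 0.08, 0], [-0.86, 0.08, 0], [-0.86, 0.08, 0]], dr=[[0, 0, 0], [0, 0, 0], [0, 0, 0], [0, 0, 0], [0, 0, 0], [0, 0, 0], [0, 0, 0], [0, 0, 0]])

```text
clock: 32.35
ee_pos: [0.5932, -0.0749, 0.1709]
orientation: [-179.9, -0.0, 97.6]
contact_force: [0.9, 0.3, -0.7]
opening: 0.0254
grip_force: 20.0
```

>>> apply_moves(grip=[-1, -1, -1, -1, -1, -1, -1, -1], linear=[[-0.86, 0.08, 0], [-0.83, 0.08, 0], [0, 0, 0.5], [0, 0, 0.6], [0, 0, 0.4], [0, 0, 0], [0, 0, 0], [0, 0, 0]], dr=[[0, 0, 0], [0, 0, 0], [0, 0, 0], [0, 0, 0], [0, 0, 0], [0, 0, 0], [0, 0, 0], [0, 0, 0]])

```text
clock: 33.35
ee_pos: [0.6138, -0.1564, 0.0991]
orientation: [179.9, 0.0, 97.6]
contact_force: [0.2, -0.3, -0.1]
opening: 0.0251
grip_force: 20.0
```

```bash
python3 - <<'E'
from h import *
p=PK[5];plan((p[0],p[1],.054),(180,0,97.6))
cams.get_image("wrist");P=par("wrist")
for d in nets.boxes_of("pot1","wrist"):print(round(d["score"],2),np.round(d["position"]))
print(proj(P,[PK[i]+[0,0,.03] for i in(0,2,5)]).round())
E
```

```text
clk 33.35 at [ 0.6138 -0.1564  0.0991] [179.9   0.   97.6] F [ 0.2 -0.3 -0.1] open 0.0251 grip 20.0
turn [0.001 0.001 0.   ]  then lin [ 0.007 -0.002  0.902]  lin before turn [ 0.008 -0.004  0.902]
0.97 [254. 281.]
0.62 [331. 281.]
[[303. 132.]
 [301. 283.]
 [227. 282.]]
```

>>> apply_moves(grip=[-1, -1, -1, -1, -1, -1], linear=[[0, 0, 0.2], [0, 0, 0.2], [0, 0, 0.2], [0, 0, 0.2], [0, 0, 0.09], [0, 0, 0]], dr=[[0, 0, 0], [0, 0, 0], [0, 0, 0], [0, 0, 0], [0, 0, 0], [0, 0, 0]])

```text
clock: 34.2
ee_pos: [0.6131, -0.1563, 0.0535]
orientation: [-180.0, -0.0, 97.6]
contact_force: [-1.1, 0.1, 3.3]
opening: 0.0251
grip_force: 20.0
```

>>> apply_moves(grip=[-0.15, -0.15, -0.15, -0.15, -0.15, -0.15, 0.1, 0.1], linear=[[0, 0, 0], [0, 0, 0], [0, 0, -0.5], [0, 0, -1], [0, 0, -1], [0, 0, -1], [0.8, -0.24, -0.5], [0.8, -0.27, 0]], dr=[[0, 0, 0], [0, 0, 0], [0, 0, 0], [0, 0, 0], [0, 0, 0], [0, 0, 0], [0, 0, 0], [0, 0, 0]])

```text
clock: 35.2
ee_pos: [0.5779, -0.0799, 0.2559]
orientation: [179.8, 0.1, 97.6]
contact_force: [0.4, 0.0, -0.7]
opening: 0.0503
grip_force: 0.0
```

>>> apply_moves(grip=[0.1, 0.1, 0.1, 0.1, 0.1, 0.1, 0.1, 0.1], linear=[[0.86, -0.31, 0], [0.86, -0.31, 0], [0.86, -0.31, 0], [0.86, -0.31, 0], [0.86, -0.31, 0], [0.86, -0.31, 0], [0, 0, 0], [0, 0, 0]], dr=[[0, 0, 0], [0, 0, 0], [0, 0, 0], [0, 0, 0], [0, 0, 0], [0, 0, 0], [0, 0, 0], [0, 0, 0]])

```text
clock: 36.2
ee_pos: [0.451, 0.1629, 0.2536]
orientation: [180.0, 0.0, 97.7]
contact_force: [0.3, 0.6, 0.1]
opening: 0.0505
grip_force: 0.0
```

```bash
python3 - <<'E'
from h import *
o,P=pots("pics/w7.png")
plan((.443,.2528,.044),(180,0,97.6))
cams.get_image("side");s=par("side")
for d in nets.boxes_of("pot1","side"):print("side",np.round(d["position"]),onz(s,d["position"],.03).round(3))
cams.get_image("top");s=par("top")
for d in nets.boxes_of("pot1","top"):print("top",np.round(d["position"]),onz(s,d["position"],.04).round(3))
E
```

```text
0.96 [  5. 337.] z.035 [0.482  0.3474 0.035 ] val 203.0
0.59 [ 99. 287.] z.035 [0.4453 0.2518 0.035 ] val 130.0
clk 36.3 at [0.4513 0.1624 0.2535] [180.    0.   97.6] F [ 0.4  0.  -0.8] open 0.0501 grip 0.0
turn [ 0.  0. -0.]  then lin [1.814 0.075 4.191]  lin before turn [1.814 0.074 4.19 ]
side [174. 224.] [0.484 0.339 0.03 ]
side [158. 235.] [0.515 0.426 0.03 ]
side [190. 208.] [0.439 0.26  0.03 ]
top [202. 386.] [ 0.6   -0.159  0.04 ]
top [189. 413.] [ 0.629 -0.218  0.04 ]
top [216. 437.] [ 0.568 -0.266  0.04 ]
top [241. 115.] [0.518 0.425 0.04 ]
top [129. 357.] [ 0.765 -0.101  0.04 ]
```

>>> apply_moves(grip=[0.1, 0.1, 0.1, 0.1, 0.1, 0.1, 0.1, 0.1], linear=[[0.9, 0.035, 0], [0.91, 0.035, 0.2], [0, 0, 0.9], [0, 0, 0.9], [0, 0, 0.9], [0, 0, 0.8], [0, 0, 0.45], [0, 0, 0]], dr=[[0, 0, 0], [0, 0, 0], [0, 0, 0], [0, 0, 0], [0, 0, 0], [0, 0, 0], [0, 0, 0], [0, 0, 0]])

```text
clock: 37.5
ee_pos: [0.4416, 0.2524, 0.0447]
orientation: [-179.8, 0.1, 97.6]
contact_force: [-0.8, -0.1, 0.9]
opening: 0.0505
grip_force: 0.0
```

>>> apply_moves(grip=[-1, -1, -1, -1, -1], linear=[[0, 0, 0], [0, 0, 0], [0, 0, 0], [0, 0, 0], [0, 0, 0]], dr=[[0, 0, 0], [0, 0, 0], [0, 0, 0], [0, 0, 0], [0, 0, 0]], force=20)

```text
clock: 38.12
ee_pos: [0.4429, 0.2535, 0.0469]
orientation: [179.9, -0.0, 97.6]
contact_force: [-1.0, -1.1, 8.1]
opening: 0.0248
grip_force: 20.0
```

>>> apply_moves(grip=[-1, -1, -1, -1, -1], linear=[[0, 0, -0.6], [0, 0, -0.8], [0, 0, -0.8], [0, 0, -0.4], [0, 0, 0]], dr=[[0, 0, 0], [0, 0, 0], [0, 0, 0], [0, 0, 0], [0, 0, 0]])

```text
clock: 38.75
ee_pos: [0.4431, 0.2536, 0.1775]
orientation: [179.8, -0.1, 97.6]
contact_force: [0.8, 0.3, -1.8]
opening: 0.0246
grip_force: 20.0
```

```bash
python3 - <<'E'
from h import *
p=PK[4];plan((p[0],p[1],.17),(180,0,97.6))
E
```

```text
clk 38.75 at [0.4431 0.2536 0.1775] [ 1.798e+02 -1.000e-01  9.760e+01] F [ 0.8  0.3 -1.8] open 0.0246 grip 20.0
turn [ 0.003 -0.001  0.   ]  then lin [-8.586  1.178  0.15 ]  lin before turn [-8.586  1.174  0.145]
```

>>> apply_moves(grip=[-1, -1, -1, -1, -1, -1, -1, -1], linear=[[-0.86, 0.12, 0], [-0.86, 0.12, 0], [-0.86, 0.12, 0], [-0.86, 0.12, 0], [-0.86, 0.12, 0], [-0.86, 0.12, 0], [-0.86, 0.12, 0], [-0.86, 0.12, 0]], dr=[[0, 0, 0], [0, 0, 0], [0, 0, 0], [0, 0, 0], [0, 0, 0], [0, 0, 0], [0, 0, 0], [0, 0, 0]])

```text
clock: 39.75
ee_pos: [0.5351, -0.0827, 0.1747]
orientation: [-179.9, -0.0, 97.6]
contact_force: [0.1, 0.4, -0.3]
opening: 0.0252
grip_force: 20.0
```

>>> apply_moves(grip=[-1, -1, -1, -1, -1, -1, -1, -1], linear=[[-0.86, 0.12, 0], [-0.84, 0.1, 0], [0, 0, 0.5], [0, 0, 0.6], [0, 0, 0.4], [0, 0, 0], [0, 0, 0], [0, 0, 0]], dr=[[0, 0, 0], [0, 0, 0], [0, 0, 0], [0, 0, 0], [0, 0, 0], [0, 0, 0], [0, 0, 0], [0, 0, 0]])

```text
clock: 40.75
ee_pos: [0.5583, -0.1643, 0.102]
orientation: [179.9, 0.0, 97.6]
contact_force: [0.3, -0.4, -0.4]
opening: 0.0248
grip_force: 20.0
```

```bash
python3 - <<'E'
from h import *
p=PK[4];plan((p[0],p[1],.056),(180,0,97.6))
E
```

```text
clk 40.75 at [ 0.5583 -0.1643  0.102 ] [179.9   0.   97.6] F [ 0.3 -0.4 -0.4] open 0.0248 grip 20.0
turn [0.001 0.001 0.001]  then lin [ 0.004 -0.002  0.921]  lin before turn [ 0.005 -0.003  0.921]
```

>>> apply_moves(grip=[-1, -1, -1, -1, -1, -1], linear=[[0, 0, 0.2], [0, 0, 0.2], [0, 0, 0.2], [0, 0, 0.2], [0, 0, 0.11], [0, 0, 0]], dr=[[0, 0, 0], [0, 0, 0], [0, 0, 0], [0, 0, 0], [0, 0, 0], [0, 0, 0]])

```text
clock: 41.5
ee_pos: [0.5578, -0.1643, 0.0554]
orientation: [-180.0, 0.0, 97.6]
contact_force: [-0.5, -0.1, 1.8]
opening: 0.0249
grip_force: 20.0
```

>>> apply_moves(grip=[-0.15, -0.15, -0.15, -0.15, -0.15, -0.15, 0.1, 0.1], linear=[[0, 0, 0], [0, 0, 0], [0, 0, -0.5], [0, 0, -1], [0, 0, -1], [0, 0, -1], [0.9, -0.02, -0.5], [0.9, -0.02, 0]], dr=[[0, 0, 0], [0, 0, 0], [0, 0, 0], [0, 0, 0], [0, 0, 0], [0, 0, 0], [0, 0, 0], [0, 0, 0]])

```text
clock: 42.5
ee_pos: [0.5446, -0.0746, 0.2579]
orientation: [179.8, 0.1, 97.6]
contact_force: [1.4, -0.5, -0.6]
opening: 0.0499
grip_force: 0.0
```

>>> apply_moves(grip=[0.1, 0.1, 0.1, 0.1, 0.1, 0.1, 0.1, 0.1], linear=[[1, -0.02, 0], [1, -0.02, 0], [1, -0.02, 0], [1, -0.02, 0], [1, -0.02, 0], [1, -0.02, 0], [0.98, -0.02, 0], [0, 0, 0]], dr=[[0, 0, 0], [0, 0, 0], [0, 0, 0], [0, 0, 0], [0, 0, 0], [0, 0, 0], [0, 0, 0], [0, 0, 0]])

```text
clock: 43.5
ee_pos: [0.4899, 0.2721, 0.2554]
orientation: [180.0, -0.0, 97.8]
contact_force: [-0.5, -1.1, 0.4]
opening: 0.0501
grip_force: 0.0
```

```bash
python3 - <<'E'
from h import *
o,P=pots("pics/w8.png")
plan((.484,.360,.044),(180,0,97.6))
im=cv2.imread("pics/w8.png");g=cv2.cvtColor(im,cv2.COLOR_BGR2GRAY)
for q in o:
    r,c=proj(P,q)[0].astype(int);sub=g[max(r-40,0):r+40,max(c-40,0):c+40]
    # cap: darker than body/background
    print("dark blob / circles",cv2.HoughCircles(cv2.medianBlur(sub,3),cv2.HOUGH_GRADIENT,1,8,param1=80,param2=12,minRadius=9,maxRadius=26), (max(r-40,0),max(c-40,0)))
cams.get_image("side");s=par("side")
for d in nets.boxes_of("pot1","side"):print("side",np.round(d["position"]),onz(s,d["position"],.03).round(3))
for q in(3,4,5,2,0):print(q,proj(s,PK[q]+[0,0,.043]).round())
E
```

```text
0.91 [ 33. 333.] z.035 [0.521 0.43  0.035] val 221.0
0.77 [100. 285.] z.035 [0.4818 0.3588 0.035 ] val 129.0
clk 43.6 at [0.4903 0.2697 0.2553] [-180.     0.    97.7] F [0.3 0.4 0.4] open 0.0501 grip 0.0
turn [-0.     0.     0.001]  then lin [1.806 0.114 4.226]  lin before turn [1.807 0.118 4.225]
dark blob / circles [[[39.5 32.5 17.4]
  [47.5 31.5 18.8]
  [32.5 42.5 12.2]
  [39.5 24.5 11.8]
  [31.5 32.5 11. ]]] (0, np.int64(292))
dark blob / circles [[[42.5 40.5 13.2]
  [35.5 36.5 19.4]]] (np.int64(60), np.int64(245))
side [172. 223.] [0.481 0.347 0.03 ]
side [226. 340.] [0.743 0.065 0.03 ]
side [159. 236.] [0.52  0.419 0.03 ]
side [316. 286.] [ 0.586 -0.203  0.03 ]
3 [[298. 240.]]
4 [[293. 269.]]
5 [[288. 298.]]
2 [[309. 307.]]
0 [[321. 246.]]
```

>>> apply_moves(grip=[0.1, 0.1, 0.1, 0.1, 0.1, 0.1, 0.1, 0.1], linear=[[0.9, 0.055, 0], [0.89, 0.05, 0.2], [0, 0, 0.9], [0, 0, 0.9], [0, 0, 0.9], [0, 0, 0.8], [0, 0, 0.5], [0, 0, 0]], dr=[[0, 0, 0], [0, 0, 0], [0, 0, 0], [0, 0, 0], [0, 0, 0], [0, 0, 0], [0, 0, 0], [0, 0, 0]])

```text
clock: 44.7
ee_pos: [0.4834, 0.3575, 0.0441]
orientation: [-179.8, 0.1, 97.5]
contact_force: [-1.1, 0.3, 1.0]
opening: 0.05
grip_force: 0.0
```

>>> apply_moves(grip=[-1, -1, -1, -1, -1], linear=[[0, 0, 0], [0, 0, 0], [0, 0, 0], [0, 0, 0], [0, 0, 0]], dr=[[0, 0, 0], [0, 0, 0], [0, 0, 0], [0, 0, 0], [0, 0, 0]], force=20)

```text
clock: 45.32
ee_pos: [0.4843, 0.3596, 0.0465]
orientation: [179.9, -0.0, 97.6]
contact_force: [-1.7, -0.5, 7.2]
opening: 0.0248
grip_force: 20.0
```

>>> apply_moves(grip=[-1, -1, -1, -1, -1], linear=[[0, 0, -0.6], [0, 0, -0.8], [0, 0, -0.8], [0, 0, -0.4], [0, 0, 0]], dr=[[0, 0, 0], [0, 0, 0], [0, 0, 0], [0, 0, 0], [0, 0, 0]])

```text
clock: 45.95
ee_pos: [0.4843, 0.3595, 0.1764]
orientation: [179.9, -0.1, 97.6]
contact_force: [0.6, -0.7, -1.6]
opening: 0.0246
grip_force: 20.0
```

```bash
python3 - <<'E'
from h import *
p=PK[3];plan((p[0],p[1],.17),(180,0,97.6))
E
```

```text
clk 45.95 at [0.4843 0.3595 0.1764] [ 1.799e+02 -1.000e-01  9.760e+01] F [ 0.6 -0.7 -1.6] open 0.0246 grip 20.0
turn [ 0.002 -0.001  0.   ]  then lin [-10.589  -1.04    0.128]  lin before turn [-10.589  -1.044   0.116]
```

>>> apply_moves(grip=[-1, -1, -1, -1, -1, -1, -1, -1], linear=[[-0.96, -0.095, 0], [-0.96, -0.095, 0], [-0.96, -0.095, 0], [-0.96, -0.095, 0], [-0.96, -0.095, 0], [-0.96, -0.095, 0], [-0.96, -0.095, 0], [-0.96, -0.095, 0]], dr=[[0, 0, 0], [0, 0, 0], [0, 0, 0], [0, 0, 0], [0, 0, 0], [0, 0, 0], [0, 0, 0], [0, 0, 0]])

```text
clock: 46.95
ee_pos: [0.4961, -0.028, 0.1739]
orientation: [-179.9, -0.0, 97.6]
contact_force: [1.2, -0.2, -0.3]
opening: 0.025
grip_force: 20.0
```

>>> apply_moves(grip=[-1, -1, -1, -1, -1, -1, -1, -1], linear=[[-0.97, -0.095, 0], [-0.97, -0.095, 0], [-0.97, -0.095, 0], [0, 0, 0.5], [0, 0, 0.6], [0, 0, 0.4], [0, 0, 0], [0, 0, 0]], dr=[[0, 0, 0], [0, 0, 0], [0, 0, 0], [0, 0, 0], [0, 0, 0], [0, 0, 0], [0, 0, 0], [0, 0, 0]])

```text
clock: 47.95
ee_pos: [0.5022, -0.1725, 0.1004]
orientation: [-180.0, -0.0, 97.6]
contact_force: [0.1, -0.7, 0.5]
opening: 0.0251
grip_force: 20.0
```

```bash
python3 - <<'E'
from h import *
p=PK[3];plan((p[0],p[1],.056),(180,0,97.6))
E
```

```text
clk 47.95 at [ 0.5022 -0.1725  0.1004] [-180.    -0.    97.6] F [ 0.1 -0.7  0.5] open 0.0251 grip 20.0
turn [-0.001 -0.     0.   ]  then lin [0.005 0.012 0.889]  lin before turn [0.005 0.013 0.889]
```

>>> apply_moves(grip=[-1, -1, -1, -1, -1, -1], linear=[[0, 0.01, 0.2], [0, 0, 0.2], [0, 0, 0.2], [0, 0, 0.2], [0, 0, 0.09], [0, 0, 0]], dr=[[0, 0, 0], [0, 0, 0], [0, 0, 0], [0, 0, 0], [0, 0, 0], [0, 0, 0]])

```text
clock: 48.7
ee_pos: [0.5027, -0.1726, 0.0558]
orientation: [-180.0, -0.0, 97.6]
contact_force: [0.6, -0.9, -0.0]
opening: 0.0252
grip_force: 20.0
```

>>> apply_moves(grip=[-0.15, -0.15, -0.15, -0.15, -0.15, -0.15, -0.15, -0.15], linear=[[0, 0, 0], [0, 0, 0], [0, 0, -0.5], [0, 0, -1], [0, 0, -1], [0, 0, -1], [0, 0, -1], [0, 0, -0.5]], dr=[[0, 0, 0], [0, 0, 0], [0, 0, 0], [0, 0, 0], [0, 0, 0], [0, 0, 0], [0, 0, 0], [0, 0, 0]])

```text
clock: 49.7
ee_pos: [0.5035, -0.1728, 0.3091]
orientation: [179.8, 0.1, 97.6]
contact_force: [-0.0, -0.6, -0.3]
opening: 0.0388
grip_force: 0.0
```

```bash
python3 - <<'E'
from h import *
plan((.57,-.251,.3),(180,0,97.6))
E
```

```text
clk 49.7 at [ 0.5035 -0.1728  0.3091] [1.798e+02 1.000e-01 9.760e+01] F [-0.  -0.6 -0.3] open 0.0388 grip 0.0
turn [0.003 0.002 0.   ]  then lin [-1.727  1.111  0.181]  lin before turn [-1.727  1.11   0.188]
```

>>> apply_moves(grip=[-1, -1, -1, -1, -1], linear=[[-0.6, 0.37, 0], [-0.6, 0.37, 0], [-0.53, 0.37, 0], [0, 0, 0], [0, 0, 0]], dr=[[0, 0, 0], [0, 0, 0], [0, 0, 0], [0, 0, 0], [0, 0, 0]])

```text
clock: 50.32
ee_pos: [0.5688, -0.2505, 0.3057]
orientation: [-180.0, -0.0, 97.6]
contact_force: [-0.3, -0.2, 0.1]
opening: 0.0006
grip_force: 0.0
```

```bash
python3 - <<'E'
from h import *
im=cams.get_image("wrist");P=par("wrist");cv2.imwrite("pics/w9.png",im[:,:,::-1])
plan((.57,-.251,.3),(180,0,97.6))
for d in nets.boxes_of("pot1","wrist"):print(round(d["score"],2),np.round(d["position"]))
g=cv2.cvtColor(im,cv2.COLOR_RGB2GRAY)
cs=cv2.HoughCircles(cv2.medianBlur(g[60:200,190:370],3),cv2.HOUGH_GRADIENT,1,20,param1=80,param2=13,minRadius=8,maxRadius=18)
print((cs[0]+[190,60,0])[:,[1,0,2]].round() if cs is not None else 0)
for i in(0,2,3,4,5):print(i,"captop",proj(P,PK[i]+[0,0,.056]).round(),"body",proj(P,PK[i]+[0,0,.038]).round())
cams.get_image("side");s=par("side")
for n in("knife","thinner","tub","pot1"):print(n,[(round(d["score"],2),np.round(d["position"]),onz(s,d["position"],.02).round(3)) for d in nets.boxes_of(n,"side")])
E
```

```text
clk 50.38 at [ 0.5687 -0.2503  0.3059] [-180.    -0.    97.6] F [-1.3 -0.1 -0.2] open 0.0006 grip 0.0
turn [-0.    -0.     0.001]  then lin [-0.017  0.023  0.118]  lin before turn [-0.017  0.023  0.118]
0.89 [101. 235.]
0.75 [105. 283.]
0.66 [151. 324.]
0.61 [104. 330.]
0.27 [147. 241.]
[[104. 282.  15.]
 [102. 330.  15.]
 [152. 330.  11.]
 [152. 236.  15.]
 [100. 232.  15.]
 [ 84. 308.  17.]
 [146. 286.  15.]]
0 captop [[155. 235.]] body [[153. 237.]]
2 captop [[153. 331.]] body [[152. 329.]]
3 captop [[103. 233.]] body [[103. 235.]]
4 captop [[102. 283.]] body [[102. 283.]]
5 captop [[102. 332.]] body [[102. 330.]]
knife [(0.77, array([238., 261.]), array([0.56 , 0.052, 0.02 ])), (0.53, array([319., 284.]), array([ 0.581, -0.202,  0.02 ]))]
thinner [(0.7, array([225., 340.]), array([0.747, 0.083, 0.02 ]))]
tub [(0.56, array([271., 368.]), array([ 0.771, -0.085,  0.02 ]))]
pot1 [(0.5, array([160., 237.]), array([0.521, 0.435, 0.02 ])), (0.49, array([296., 238.]), array([ 0.501, -0.13 ,  0.02 ]))]
```

All four pots are where a seated pot should appear, and the kept pot, knife and bystanders are undisturbed. Now I'll shut the lid from behind with closed fingers.

>>> apply_moves(grip=[-1, -1, -1, -1, -1, -1, -1, -1], linear=[[-0.7, 0, 0], [-0.7, 0, 0], [-0.65, 0, 0], [0, 0, 0.8], [0, 0, 0.8], [0, 0, 0.8], [0, 0, 0.7], [0, 0, 0.1]], dr=[[0, 0, 0], [0, 0, 0], [0, 0, 0], [0, 0, 0], [0, 0, 0], [0, 0, 0], [0, 0, 0], [0, 0, 0]])

```text
clock: 51.68
ee_pos: [0.5817, -0.3517, 0.1438]
orientation: [-179.8, -0.1, 97.6]
contact_force: [0.5, 0.7, 0.2]
opening: 0.0005
grip_force: 0.0
```

```bash
cat >> h.py <<'E'
def lidplan(r=110,ths=(100,90,80,70,60,50,40,30,20,10,0)):
    s=status.sense();d=s["ee_pos"]-np.array([C[0],C[1],0]);c,n=np.cos(C[2]),np.sin(C[2])
    y=(-n*d[0]+c*d[1])*1e3;x=(c*d[0]+n*d[1])*1e3;z=d[2]*1e3;print("case xyz",round(x,1),round(y,1),round(z,1),"F",s["contact_force"].round(1))
    for t in ths:
        a=np.radians(t);Y=-65+r*np.cos(a)-39*np.sin(a)-16;Z=40+r*np.sin(a)+39*np.cos(a)
        print(t,"->",((Y-y)/50).round(2),((z-Z)/50).round(2));y,z=Y,Z
E
python3 -c "
from h import *
lidplan()"
```

```text
case xyz -3.8 -160.0 143.8 F [0.5 0.7 0.2]
100 -> 0.43 0.05
90 -> 0.37 -0.17
80 -> 0.39 -0.1
70 -> 0.41 -0.03
60 -> 0.41 0.04
50 -> 0.39 0.11
40 -> 0.37 0.18
30 -> 0.33 0.24
20 -> 0.29 0.29
10 -> 0.23 0.34
0 -> 0.17 0.37
```

>>> apply_moves(grip=[-1, -1, -1, -1, -1, -1, -1, -1], linear=[[0.22, 0, 0.02], [0.21, 0, 0.03], [0.19, 0, -0.09], [0.18, 0, -0.08], [0.2, 0, -0.05], [0.2, 0, -0.05], [0.2, 0, -0.02], [0.2, 0, -0.01]], dr=[[0, 0, 0], [0, 0, 0], [0, 0, 0], [0, 0, 0], [0, 0, 0], [0, 0, 0], [0, 0, 0], [0, 0, 0]])

```text
clock: 52.68
ee_pos: [0.5722, -0.2725, 0.1586]
orientation: [-180.0, -0.0, 97.6]
contact_force: [-0.9, -1.9, 0.9]
opening: 0.0002
grip_force: 0.8
```

>>> apply_moves(grip=[-1, -1, -1, -1, -1, -1, -1, -1], linear=[[0.2, 0, 0.02], [0.2, 0, 0.02], [0.2, 0, 0.05], [0.2, 0, 0.06], [0.18, 0, 0.09], [0.18, 0, 0.09], [0.17, 0, 0.12], [0.17, 0, 0.12]], dr=[[0, 0, 0], [0, 0, 0], [0, 0, 0], [0, 0, 0], [0, 0, 0], [0, 0, 0], [0, 0, 0], [0, 0, 0]])

```text
clock: 53.68
ee_pos: [0.5622, -0.1983, 0.1295]
orientation: [-180.0, -0.0, 97.6]
contact_force: [0.9, -0.7, 0.3]
opening: 0.0005
grip_force: 0.3
```

```bash
python3 -c "
from h import *
lidplan(ths=(30,20,10,0))"
```

```text
case xyz -1.0 -5.4 129.5 F [ 0.9 -0.7  0.3]
30 -> 0.0 0.02
20 -> 0.29 0.29
10 -> 0.23 0.34
0 -> 0.17 0.37
```

>>> apply_moves(grip=[-1, -1, -1, -1, -1, -1, -1, -1], linear=[[0.14, 0, 0.16], [0.15, 0, 0.15], [0.12, 0, 0.17], [0.11, 0, 0.17], [0.09, 0, 0.18], [0.08, 0, 0.18], [0, 0, 0.04], [0, 0, 0]], dr=[[0, 0, 0], [0, 0, 0], [0, 0, 0], [0, 0, 0], [0, 0, 0], [0, 0, 0], [0, 0, 0], [0, 0, 0]])

```text
clock: 54.68
ee_pos: [0.5579, -0.1646, 0.0789]
orientation: [-180.0, -0.0, 97.6]
contact_force: [-13.2, 4.4, 34.9]
opening: 0.0002
grip_force: 17.1
```

The lid is pressed shut (35 N). I'll back off and check.

>>> apply_moves(grip=[-1, -1, -1, -1, -1, -1, -1, -1], linear=[[0, 0, -0.1], [0, 0, -0.5], [0, 0, -1], [0, 0, -1], [0, 0, -1], [-0.8, 0, -0.5], [-0.8, 0, 0], [0, 0, 0]], dr=[[0, 0, 0], [0, 0, 0], [0, 0, 0], [0, 0, 0], [0, 0, 0], [0, 0, 0], [0, 0, 0], [0, 0, 0]])

```text
clock: 55.68
ee_pos: [0.5686, -0.2459, 0.2824]
orientation: [180.0, 0.0, 97.5]
contact_force: [-0.1, -0.1, -1.1]
opening: 0.0004
grip_force: 0.0
```

```bash
python3 - <<'E'
from h import *
plan((.57,-.251,.3),(180,0,97.6))
im=cams.get_image("side").astype(float);s=par("side");im0=cv2.imread("pics/side0.png")[:,:,::-1].astype(float)
d=np.abs(im-im0).mean(2)
print("case region diff",d[260:365,210:340].mean().round(1),"mat diff",d[205:268,225:290].mean().round(1),"bystander",d[200:300,330:400].mean().round(1))
t=cams.get_image("side")
for n in("knife","thinner","tub","lid","pot1"):print(n,[(round(q["score"],2),np.round(q["position"])) for q in nets.boxes_of(n,"side")])
# lid front edge: shift vs. start, by template match of the lid's hinge/front bands
a=cv2.imread("pics/side0.png",0);b=cv2.cvtColor(t,cv2.COLOR_RGB2GRAY)
for nm,(r,c) in(("front right",(267,322)),("front left",(284,217)),("back right",(304,334)),("back left",(325,227))):
    T0=a[r-12:r+12,c-12:c+12];m=cv2.matchTemplate(b[r-24:r+24,c-24:c+24],T0,cv2.TM_CCOEFF_NORMED);_,v,_,l=cv2.minMaxLoc(m);print(nm,"shift",l[1]-12,l[0]-12,round(v,2))
E
```

```text
clk 55.67 at [ 0.5686 -0.2459  0.2824] [180.    0.   97.5] F [-0.1 -0.1 -1.1] open 0.0004 grip 0.0
turn [ 0.     0.    -0.002]  then lin [-0.104  0.015 -0.352]  lin before turn [-0.104  0.015 -0.352]
case region diff 26.6 mat diff 30.4 bystander 24.7
knife [(0.77, array([239., 263.])), (0.56, array([311., 278.])), (0.41, array([306., 273.]))]
thinner [(0.72, array([225., 341.]))]
tub [(0.84, array([272., 368.]))]
lid [(0.95, array([304., 273.]))]
pot1 [(0.72, array([273., 367.])), (0.38, array([170., 240.]))]
front right shift 2 1 0.97
front left shift -3 9 0.49
back right shift 6 4 0.84
back left shift 0 0 1.0
```

>>> apply_moves(grip=[-1, -1, -1, -1, -1, -1, -1, -1], linear=[[0.9, -0.3, 0], [0.9, -0.3, 0], [0.9, -0.3, 0], [0.9, -0.3, 0], [0.9, -0.3, 0], [0.9, -0.3, 0], [0.9, -0.3, 0], [0.9, -0.2, 0]], dr=[[0, 0, 0], [0, 0, 0], [0, 0, 0], [0, 0, 0], [0, 0, 0], [0, 0, 0], [0, 0, 0], [0, 0, 0]])

```text
clock: 57.02
ee_pos: [0.4055, 0.099, 0.2827]
orientation: [180.0, -0.0, 97.6]
contact_force: [1.2, -0.7, -0.7]
opening: 0.0007
grip_force: 0.0
```

>>> apply_moves(grip=[-1, -1, -1, -1, -1, -1, -1, -1], linear=[[0.9, 0.4, 0], [0.9, 0.4, 0], [0.9, 0.4, 0], [0.9, 0.4, 0], [0.9, 0.4, 0], [0.9, 0.4, 0], [0, 0, 0], [0, 0, 0]], dr=[[0, 0, 0], [0, 0, 0], [0, 0, 0], [0, 0, 0], [0, 0, 0], [0, 0, 0], [0, 0, 0], [0, 0, 0]])

```text
clock: 58.02
ee_pos: [0.4892, 0.381, 0.2822]
orientation: [-180.0, 0.0, 97.7]
contact_force: [0.1, -1.3, 0.7]
opening: 0.0006
grip_force: 0.0
```

```bash
python3 - <<'E'
from h import *
plan((.57,-.251,.3),(180,0,97.6))
for cam,pts in(("side",(("front right",(267,322)),("front left",(284,217)),("back right",(304,334)),("back left",(325,227)))),("top",(("fr",(177,369)),("br",(168,430)),("bl",(257,450)),("fl",(267,386)),("thinner",(139,286)),("tub",(128,358)),("matcorner",(195,331))))):
    t=cams.get_image(cam);a=cv2.imread(f"pics/{cam}0.png",0);b=cv2.cvtColor(t,cv2.COLOR_RGB2GRAY)
    for nm,(r,c) in pts:
        T0=a[r-12:r+12,c-12:c+12];m=cv2.matchTemplate(b[r-24:r+24,c-24:c+24],T0,cv2.TM_CCOEFF_NORMED);_,v,_,l=cv2.minMaxLoc(m);print(cam,nm,"shift",l[1]-12,l[0]-12,round(v,2))
    for n in("knife","pot1"):print(n,[(round(q["score"],2),np.round(q["position"])) for q in nets.boxes_of(n,cam)])
E
```

```text
clk 58.02 at [0.4892 0.381  0.2822] [-180.     0.    97.7] F [ 0.1 -1.3  0.7] open 0.0006 grip 0.0
turn [-0.001  0.     0.001]  then lin [-12.742  -0.069  -0.356]  lin before turn [-12.742  -0.084  -0.35 ]
side front right shift 0 0 1.0
side front left shift 0 0 1.0
side back right shift 0 0 1.0
side back left shift 0 0 1.0
knife [(0.85, array([241., 261.])), (0.69, array([313., 273.]))]
pot1 [(0.7, array([162., 238.]))]
top fr shift 0 0 1.0
top br shift 0 0 0.97
top bl shift 0 0 0.97
top fl shift 0 0 1.0
top thinner shift 0 0 0.99
top tub shift 0 0 1.0
top matcorner shift 0 0 0.88
knife [(0.68, array([221., 280.]))]
pot1 [(0.88, array([241., 113.]))]
```

The lid is exactly as it was at the start (shut), and the bystanders haven't moved. The knife is on the mat, and only the black look-alike is left outside the case.

```bash
python3 -c "
from station import order
print(order.close_job())"
```

```text
the job is handed in; nothing more can be done
None
```

The job is handed in: I pried the lid open with the knife blade and put all four white pots in pockets 2–5, leaving the kept pot in pocket 0. The lid is shut, the knife is on the mat, and the bottle and tub have not moved.

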